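# Set the finishing rack to rights and empty the knob cup

## Task

Some of the glue bottles in the long wooden rack have fallen over: stand every bottle upright in the rack, leaving those that stand already upright there too. Pick up the metal cup of brass drawer knobs, pour all the knobs from it into the steel dish, and then stand the emptied cup upright in a free spot of the rack. Leave the sanding block, the tape measure and the wood offcut where they are.

Things in the scene. Friction and masses are not known exactly. Their poses are not given: they have to be found in the camera images.
- lane: fixed shallow wooden rack, inside 140 mm (x) by 640 mm (y), its floor 10 mm above the bench, low rails all round 9 mm thick with their tops 25 mm above the bench; origin at the centre of its underside, x axis across the rack away from the robot, y axis along it; the bottles are spaced roughly 105 mm apart in one row along y, the end of the row towards +y is free
- fallen1: a white square plastic bottle, 42 x 42 mm, body 85 mm tall, with a 24 mm round grey cap 20 mm tall on top (105 mm in all), about 0.17 kg; origin on its axis at mid-height (52.5 mm above its underside, 52.5 mm below the top of the cap), z axis from the base to the cap. It has fallen over and lies across the rack, its cap roughly towards the robot, on one of its flat sides. It may be absent.
- fallen2: a white square plastic bottle, 42 x 42 mm, body 85 mm tall, with a 24 mm round grey cap 20 mm tall on top (105 mm in all), about 0.17 kg; origin on its axis at mid-height (52.5 mm above its underside, 52.5 mm below the top of the cap), z axis from the base to the cap. It has fallen over and lies across the rack, its cap roughly towards the robot, on one of its flat sides. It may be absent.
- fallen3: a white square plastic bottle, 42 x 42 mm, body 85 mm tall, with a 24 mm round grey cap 20 mm tall on top (105 mm in all), about 0.17 kg; origin on its axis at mid-height (52.5 mm above its underside, 52.5 mm below the top of the cap), z axis from the base to the cap. It has fallen over and lies across the rack, its cap roughly towards the robot, on one of its flat sides. It may be absent.
- upright1: a white square plastic bottle, 42 x 42 mm, body 85 mm tall, with a 24 mm round grey cap 20 mm tall on top (105 mm in all), about 0.17 kg; origin on its axis at mid-height (52.5 mm above its underside, 52.5 mm below the top of the cap), z axis from the base to the cap. It stands upright in the rack.
- upright2: a white square plastic bottle, 42 x 42 mm, body 85 mm tall, with a 24 mm round grey cap 20 mm tall on top (105 mm in all), about 0.17 kg; origin on its axis at mid-height (52.5 mm above its underside, 52.5 mm below the top of the cap), z axis from the base to the cap. It stands upright in the rack.
- cup: loose open round aluminium cup, 75 mm tall, flared from 50 mm across at the base to 68 mm at the rim, wall 3 mm, bottom 4 mm, 0.12 kg; stands upright on the bench to the robot's left, near the dish, with the knobs in it; origin at the centre of its underside, z axis up through its mouth
- dish: fixed round open steel dish held to the bench by its magnet, 50 mm tall, flared from 100 mm across at the base to 132 mm at the rim, wall 3 mm, bottom 5 mm; origin at the centre of its underside
- knob1: brass drawer knob, a ball of 15 mm diameter (a tiny stub shows on it) that rolls freely, 15 g, origin at the ball's centre; starts in the cup. It may be absent.
- knob2: brass drawer knob, a ball of 15 mm diameter (a tiny stub shows on it) that rolls freely, 15 g, origin at the ball's centre; starts in the cup. It may be absent.
- knob3: brass drawer knob, a ball of 15 mm diameter (a tiny stub shows on it) that rolls freely, 15 g, origin at the ball's centre; starts in the cup. It may be absent.
- knob4: brass drawer knob, a ball of 15 mm diameter (a tiny stub shows on it) that rolls freely, 15 g, origin at the ball's centre; starts in the cup. It may be absent.
- knob5: brass drawer knob, a ball of 15 mm diameter (a tiny stub shows on it) that rolls freely, 15 g, origin at the ball's centre; starts in the cup. It may be absent.
- knob6: brass drawer knob, a ball of 15 mm diameter (a tiny stub shows on it) that rolls freely, 15 g, origin at the ball's centre; starts in the cup. It may be absent.
- knob7: brass drawer knob, a ball of 15 mm diameter (a tiny stub shows on it) that rolls freely, 15 g, origin at the ball's centre; starts in the cup. It may be absent.
- sanding_block: cork sanding block, 110 x 65 x 29 mm, on the bench; origin at the centre of its underside; not part of the job, leave it
- tape_measure: tape measure, 70 x 65 x 40 mm, lying flat on the bench; origin at the centre of its underside; not part of the job, leave it
- offcut: offcut of wood, 140 x 45 x 20 mm, on the bench; origin at the centre of its underside; not part of the job, leave it

How it is judged:
By the outcome, as a careful person would: the job done as asked, in the order asked, and still so for the second after the job is handed in, with the robot touching nothing.
Of fallen1, fallen2, fallen3 only 2 to 3 are there at a start; the rules pass over those that are not, and their reading is None.
Of knob1, knob2, knob3, knob4, knob5, knob6, knob7 only 4 to 7 are there at a start; the rules pass over those that are not, and their reading is None.
At some moment in a run one of fallen1, fallen2, fallen3 may be knocked a few centimetres aside while the robot is not near it.
It also fails if it takes over 210 s, if anything falls off the work surface, if the arm or the gripper's body presses on something with over 40 N, if the wrist force passes 120 N, or if a joint passes its speed limit or range.

## Robot

A 6-joint arm with a two-finger parallel gripper is mounted at the origin on the work surface. World frame = base frame: x ahead of the robot, y to its left, z up, the work surface at z = 0. Lengths are in mm, angles in rad, forces in N, time in s.
With the tool pointing down it reaches from about 400 to 925 mm from the base axis. Payload 12.5 kg.
Tool frame: the origin (TCP) lies midway between the tips of the shut fingers; the grasp point (between the pads) lies 19 mm behind it; z points along the fingers, y is the direction in which the jaws open and shut (so a half turn about z gives the same grasp; the last joint's range is limited). The gripper opens to 95 mm and grips with 3 to 60 N. Pads are 20 mm wide; open, the fingers measure 119 mm over their backs; the gripper's body (75 mm by 180 mm) begins 59 mm behind the grasp point.
Start: joints at [-1.258, 0.491, 1.559, -0, 1.092, -0.106], TCP at [254.189, -570.994, 214.661] pointing down, gripper open.
Joint ranges: [-3.1, 3.1], [-0.84, 2.19], [0.05, 2.79], [-1.13, 4.28], [0.06, 2.93], [-2.69, 2.69]. Speed limits (rad/s): [2.22, 2.22, 2.79, 3.14, 3.14, 3.14].

## Interface

Orientations are given as [roll, pitch, yaw] about the fixed x, y, z axes, in that order (R = Rz(yaw) Ry(pitch) Rx(roll)).
In Python, from cell import env gives the robot as it stands.
- The arm moves only by the tool servo_tool, never from a script. Its argument "plan" is a list of rows, each a list of 7 numbers: the shift along the tool's x, y, z in m, then the turn, a rotation vector about the tool's x, y, z in degrees, then the opening in per cent of the stroke, from 0 (shut) to 100 (fully open). In form: [[dx, dy, dz, wx, wy, wz, jaw], ...]. A call has 1 to 8 rows; each row shifts and turns the pose as measured when the row begins, along the tool's axes as they then stand; what a row does not reach is not made up. A row lasts 1/12 s, in which the tool goes at most 41.7 mm and 7.16 degrees, less where a joint would pass 70% of its speed; a pose out of reach is approached as far as the arm can. A call is refused whole if a number of a shift passes 0.0417 or a number of a turn 7.16, either way. A call with a gripper value outside its range is refused whole. The fingers move at their own pace and stop on an object; the grip force is fixed at half the most. Time passes only in rows, so rows that do not move let the fingers close. It gives the time, the measured TCP pose, the force and the opening at its end, in the units of the state.
- env.state(): the state, without advancing time (a new reading comes with each control period).
- env.read_camera(name): name is "side" or "top"; returns a dict with "img" (384x512x3 uint8, blue, green, red), "intrinsics" (3x3 intrinsics, pixels), "k1" (the pictures are not rectified: a ray, as slopes to the right and down, at radius r is drawn at 1 + k1 r^2 times it, then the intrinsics apply), "R" (3x3) and "t" (3): a world point X has camera coordinates R X + t. Camera axes: x right, y down, z forward; pixel columns grow to the right and rows downward; lengths in mm; the calibration is good to about 2 mm. A picture is of the moment at which its call begins. There is no depth.
- env.job_done(): hands the job in, once; it reports no verdict.
The state is a dict: "t": time; "joints": joint angles; "qvel": joint speeds; "tau": joint torques, N m; "eef_pos": TCP position; "tcp_rot": TCP orientation; "ft_force": force on the tool from outside, world axes, zero at the start; "moment": the same for the moment, N m; "opening": opening from 0.0 (shut) to 1.0 (fully open).
Only numpy, scipy, OpenCV 4.12 (cv2) and the standard library are available. Lean on these libraries where they do the work, as an engineer would, in place of code of your own. Each camera call takes 0.05 s, during which the arm holds its last target. There are 200 camera calls.

## Working session

There is one attempt and no reset: what is moved stays moved. The work goes in short steps, Python scripts to look and compute and a tool call to move; the robot and the scene stay as the last step left them, time stands still between calls to the robot, and variables do not carry over. Pictures are saved under pics/ and viewed, about 12 in all and at most 16, crops included, and the job is handed in when it is done.

Besides the shell and the picture viewer there is one more tool, called as a command line: name --pt "numbers of a row" for each row, then --argument value for the rest. servo_tool: Moves the arm, as the interface text tells. Its arguments: {"type":"object","properties":{"plan":{"type":"array","items":{"type":"array","items":{"type":"number"}}}},"required":["plan"]}

```bash
ls; mkdir -p pics
cat > h.py <<'E'
import numpy as np, cv2
from cell import env
def cam(n,save=None):
    c=env.read_camera(n)
    if save: cv2.imwrite('pics/'+save,c['img'])
    return c
def ray(c,u,v):
    K=np.array(c['intrinsics']);R=np.array(c['R']);t=np.array(c['t']).ravel()
    d=np.array([(u-K[0,2])/K[0,0],(v-K[1,2])/K[1,1]]);s=d.copy()
    for _ in range(20): s=d/(1+c['k1']*(s@s))
    return -R.T@t, R.T@np.array([s[0],s[1],1.])
def onz(c,u,v,z):
    o,d=ray(c,u,v); return o+d*(z-o[2])/d[2]
def two(a,ua,b,ub):
    o1,d1=ray(a,*ua);o2,d2=ray(b,*ub)
    s=np.linalg.lstsq(np.c_[d1,-d2],o2-o1,rcond=None)[0]
    p,q=o1+s[0]*d1,o2+s[1]*d2
    return (p+q)/2,np.linalg.norm(p-q)
def proj(c,X):
    x=np.array(c['R'])@X+np.array(c['t']).ravel();s=x[:2]/x[2];s=s*(1+c['k1']*(s@s))
    K=np.array(c['intrinsics']);return np.array([K[0,0]*s[0]+K[0,2],K[1,1]*s[1]+K[1,2]])
E
python3 - <<'E'
from h import *
print(env.state())
for n in('top','side'):
    c=cam(n,n+'0.png');print(n,c['k1'],np.array(c['intrinsics']).tolist(),ray(c,256,192))
E
```

```text
pics
{'t': 0.0, 'joints': array([-1.25760449e+00,  4.91578547e-01,  1.55945497e+00, -2.71720581e-06,
        1.09172491e+00, -1.05572997e-01]), 'qvel': array([-0.00089717, -0.00079428, -0.00030201, -0.00021915,  0.0006098 ,
       -0.00061722]), 'tau': array([ 4.69030347e-04, -6.12656593e+01, -2.58189690e+01,  6.92767231e-02,
        4.81682376e-02, -1.09815762e-04]), 'eef_pos': array([ 254.1023131 , -570.73680252,  214.04805941]), 'tcp_rot': array([-3.14043312e+00, -1.20449259e-04,  4.18766021e-01]), 'ft_force': array([-0.83208243,  0.02879747,  0.06941351]), 'moment': array([ 0.03330979,  0.02044387, -0.0045489 ]), 'opening': 1.0002323857275877}
top -0.10106355187213681 [[347.4386729674934, 0.0, 253.01658532414385], [0.0, 347.4386729674934, 191.5028860396724], [0.0, 0.0, 1.0]] (array([402.89573837,  30.43513356, 996.16253605]), array([ 0.11205552, -0.00482515, -0.99372836]))
side -0.04694543917785904 [[450.3531285942663, 0.0, 255.01807306094116], [0.0, 450.3531285942663, 193.4600278191401], [0.0, 0.0, 1.0]] (array([926.80537386, 876.9740982 , 832.15833644]), array([-0.35066271, -0.67915826, -0.64482167]))
```

View pics/top0.png

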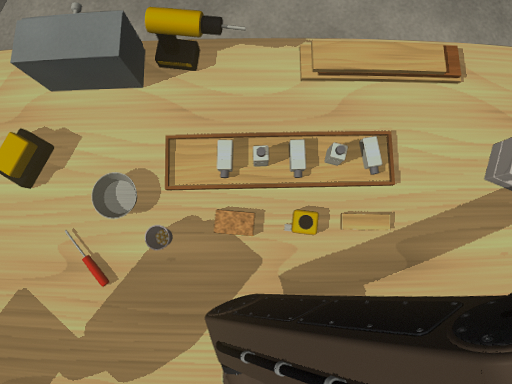

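View pics/side0.png

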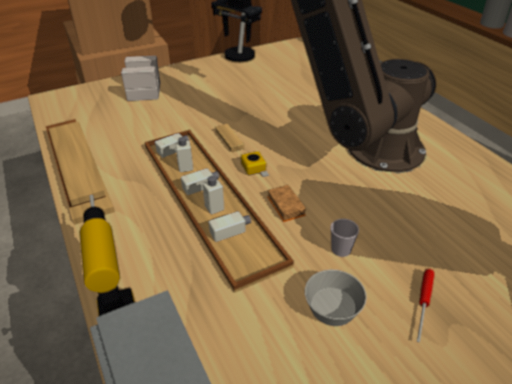

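Top: the rack spans about u 166–394, v 131–189. Fallen bottles lie at (225,157), (297,157) and (372,155), and upright caps are at (261,153) and (338,151). The dish is at (115,195) and the cup with its knobs at (158,237). The side view agrees with this.

```bash
cat >> h.py <<'E'
def blobs(c,lo,hi,roi,amin=30):
    h=cv2.cvtColor(c['img'],cv2.COLOR_BGR2HSV);m=cv2.inRange(h,np.array(lo),np.array(hi))
    k=np.zeros_like(m);x0,y0,x1,y1=roi;k[y0:y1,x0:x1]=255;m&=k
    cs=cv2.findContours(m,cv2.RETR_EXTERNAL,cv2.CHAIN_APPROX_NONE)[0]
    return sorted([x for x in cs if cv2.contourArea(x)>amin],key=lambda x:cv2.boundingRect(x)[0])
def whites(c,name,amin=60):
    roi=(168,125,395,190) if name=='top' else (140,115,270,250)
    return blobs(c,(0,0,150),(179,55,255),roi,amin)
E
python3 - <<'E'
from h import *
for n in('top','side'):
    c=cam(n);print(n)
    for w in whites(c,n):
        r=cv2.minAreaRect(w);print(cv2.boundingRect(w),cv2.contourArea(w),np.round(cv2.boxPoints(r),1).tolist())
        if n=='top': print('   ',[np.round(onz(c,*p,50)[:2]).tolist() for p in cv2.boxPoints(r)])
    if n=='top':
        a=c['img'][120:255,155:405];cv2.imwrite('pics/t1.png',cv2.resize(a,None,fx=3.2,fy=3.2,interpolation=cv2.INTER_CUBIC))
        for p in [(166,136),(392,131),(395,185),(167,189)]: print(np.round(onz(c,*p,25)))
        for p in [(115,195),(158,237)]: print(np.round(onz(c,*p,60)))
    else:
        a=c['img'][115:345,130:380];cv2.imwrite('pics/s1.png',cv2.resize(a,None,fx=2.6,fy=2.6,interpolation=cv2.INTER_CUBIC))
E
```

```text
top
(217, 140, 15, 29) 363.0 [[217.0, 140.0], [231.0, 140.0], [231.0, 168.0], [217.0, 168.0]]
    [[657.0, 134.0], [656.0, 95.0], [577.0, 95.0], [577.0, 133.0]]
(253, 145, 15, 16) 78.0 [[251.89999389648438, 146.1999969482422], [266.20001220703125, 145.0], [267.3999938964844, 159.3000030517578], [253.10000610351562, 160.5]]
    [[638.0, 36.0], [641.0, -3.0], [601.0, -6.0], [598.0, 33.0]]
(290, 140, 15, 29) 369.0 [[290.0, 140.0], [304.0, 140.0], [304.0, 168.0], [290.0, 168.0]]
    [[655.0, -70.0], [655.0, -110.0], [576.0, -107.0], [576.0, -69.0]]
(330, 143, 16, 17) 80.5 [[329.5, 155.89999389648438], [333.0, 142.0], [347.3999938964844, 145.60000610351562], [343.8999938964844, 159.5]]
    [[610.0, -180.0], [649.0, -191.0], [639.0, -231.0], [599.0, -220.0]]
(363, 137, 19, 29) 360.5 [[362.20001220703125, 138.1999969482422], [375.8999938964844, 135.3000030517578], [381.8999938964844, 163.60000610351562], [368.20001220703125, 166.5]]
    [[661.0, -275.0], [669.0, -315.0], [588.0, -328.0], [579.0, -288.0]]
[677. 285.  25.]
[ 689. -373.   25.]
[ 530. -373.   25.]
[523. 278.  25.]
[503. 415.  60.]
[388. 291.  60.]
side
(156, 134, 25, 15) 167.0 [[155.60000610351562, 140.89999389648438], [178.89999389648438, 132.1999969482422], [183.10000610351562, 143.1999969482422], [159.6999969482422, 152.0]]
(176, 141, 16, 30) 214.5 [[175.1999969482422, 144.3000030517578], [188.10000610351562, 140.6999969482422], [195.60000610351562, 167.89999389648438], [182.8000030517578, 171.39999389648438]]
(182, 169, 41, 44) 544.5 [[180.60000610351562, 178.3000030517578], [199.5, 160.60000610351562], [234.10000610351562, 197.8000030517578], [215.10000610351562, 215.39999389648438]]
(210, 212, 35, 28) 575.5 [[209.10000610351562, 220.5], [240.1999969482422, 209.39999389648438], [247.5, 229.6999969482422], [216.39999389648438, 240.8000030517578]]
```

View pics/t1.png

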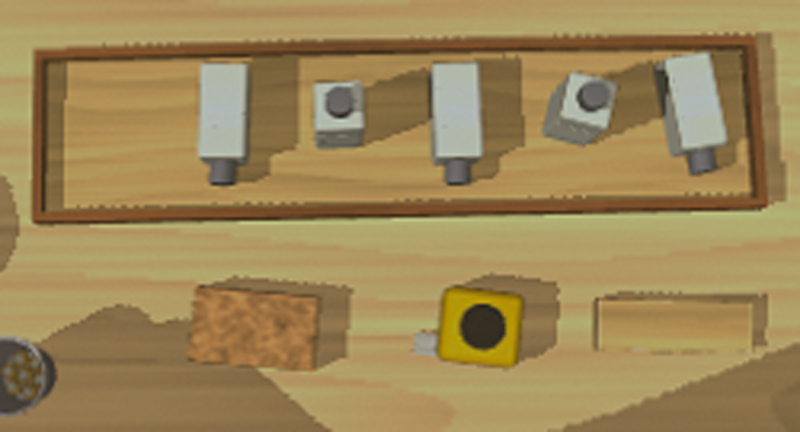

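View pics/s1.png

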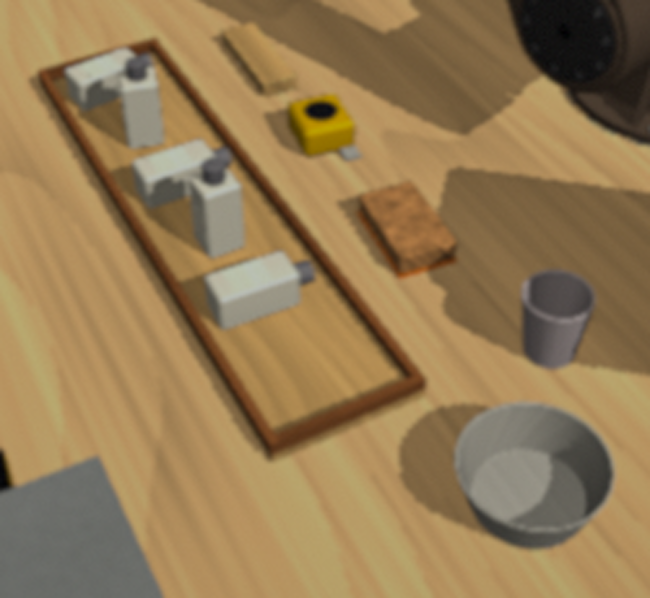

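The crops match: three fallen bottles with caps towards the robot, two upright, and the rack's +y end free. I'll check heights with both views, then move.

```bash
cat >> h.py <<'E'
from scipy.spatial.transform import Rotation as Ro, Slerp
D=np.deg2rad
def ori(psi,a): return Ro.from_euler('z',psi,degrees=True)*Ro.from_euler('y',-a,degrees=True)*Ro.from_euler('x',180,degrees=True)
def rows(g,R,jaw,n,start=None,pr=True):
    """rows for grasp point straight to g, orientation R, n rows"""
    s=env.state()
    if start is None: R0=Ro.from_euler('xyz',s['tcp_rot']); p0=s['eef_pos']-19*R0.as_matrix()[:,2]
    else: p0,R0=start
    g=np.array(g,float);sl=Slerp([0,1],Ro.concatenate([R0,R]));out=[]
    tcp=lambda f:(p0+(g-p0)*f+19*sl(f).as_matrix()[:,2],sl(f))
    for i in range(n):
        a,Ra=tcp(i/n);b,Rb=tcp((i+1)/n)
        d=Ra.inv().apply(b-a)/1000; w=np.rad2deg((Ra.inv()*Rb).as_rotvec())
        out.append([round(x,4) for x in d]+[round(x,2) for x in w]+[jaw])
    if pr: print('n',n,'[',',\n'.join(str([float(x) for x in r]) for r in out),']')
    return g,R
def st():
    s=env.state();R0=Ro.from_euler('xyz',s['tcp_rot'])
    print('t',round(s['t'],2),'grasp',np.round(s['eef_pos']-19*R0.as_matrix()[:,2],1),'z',np.round(R0.as_matrix()[:,2],3),'y',np.round(R0.as_matrix()[:,1],3),'j',np.round(s['joints'],2),'F',np.round(s['ft_force'],1),'op',round(s['opening'],3))
E
python3 - <<'E'
from h import *
T=cam('top');S=cam('side')
t=lambda x,y:(155+x/3.2,120+y/3.2); s=lambda x,y:(130+x/2.6,115+y/2.6)
for nm,a,b in [('capA end top?',(221,184),(313,272)),('A capend -? corner',(247,157),(293,256)),('upr1 cap',(340,101),(213,164)),('upr2 cap',(592,97),(137,65)),('dish rim +y',(0,0),(0,0)),
 ('C base top corner +y',(667,58),(78,84)),('C base top corner -y',(708,54),(68,70)), ('B base -y',(478,64),(137,158)),('B base +y',(433,64),(148,178))]:
    if a!=(0,0): p,e=two(T,t(*a),S,s(*b));print(nm,np.round(p),round(e,1))
st()
g=rows((560,-302,150),ori(9,45),70,10)
E
```

```text
capA end top? [553. 117.  24.] 3.3
A capend -? corner [570.  96.  37.] 13.7
upr1 cap [609.  12. 109.] 0.7
upr2 cap [ 612. -196.  106.] 0.4
C base top corner +y [ 662. -280.   45.] 0.1
C base top corner -y [ 664. -317.   44.] 3.5
B base -y [ 653. -109.   49.] 5.0
B base +y [654. -70.  49.] 3.0
t 0.3 grasp [ 254.2 -570.9  233.5] z [-0.  0. -1.] y [ 0.407 -0.914 -0.   ] j [-1.26  0.49  1.56  0.    1.09 -0.11] F [ 0.   0.2 -0.5] op 0.998
n 10 [ [0.0404, -0.0119, 0.0083, -0.59, 4.47, 1.42, 70.0],
[0.0393, -0.013, 0.0112, -0.59, 4.47, 1.42, 70.0],
[0.038, -0.014, 0.0139, -0.59, 4.47, 1.42, 70.0],
[0.0364, -0.0151, 0.0166, -0.59, 4.47, 1.42, 70.0],
[0.0346, -0.0161, 0.019, -0.59, 4.47, 1.42, 70.0],
[0.0326, -0.0171, 0.0214, -0.59, 4.47, 1.42, 70.0],
[0.0304, -0.0181, 0.0235, -0.59, 4.47, 1.42, 70.0],
[0.028, -0.019, 0.0255, -0.59, 4.47, 1.42, 70.0],
[0.0255, -0.0199, 0.0273, -0.59, 4.47, 1.42, 70.0],
[0.0228, -0.0208, 0.0288, -0.59, 4.47, 1.42, 70.0] ]
```

servo_tool --pt "0.04 -0.012 0.008 -0.6 4.5 1.4 70" --pt "0.04 -0.013 0.011 -0.6 4.5 1.4 70" --pt "0.038 -0.014 0.014 -0.6 4.5 1.4 70" --pt "0.036 -0.015 0.016 -0.6 4.5 1.4 70" --pt "0.034 -0.016 0.019 -0.6 4.5 1.4 70" --pt "0.032 -0.017 0.021 -0.6 4.5 1.4 70" --pt "0.03 -0.018 0.023 -0.6 4.5 1.4 70" --pt "0.028 -0.019 0.025 -0.6 4.5 1.4 70"

```text
t: 0.97
eef_pos: [505.9, -362.3, 158.2]
tcp_rot: [3.111, -0.65, 0.209]
ft_force: [1.6, 0.1, 0.8]
opening: 0.701
```

Run:
```python
from h import *
st()
rows((545,-312,105),ori(9,45),70,8)
```

```text
t 0.97 grasp [ 494.5 -364.1  173.3] z [ 0.598  0.096 -0.795] y [ 0.189 -0.982  0.024] j [-0.97  0.49  1.94  1.03  0.69 -0.42] F [1.6 0.1 0.8] op 0.701
n 8 [ [0.0011, -0.0054, 0.0112, -0.03, 0.96, 0.3, 70.0],
[0.0009, -0.0054, 0.0112, -0.03, 0.96, 0.3, 70.0],
[0.0007, -0.0054, 0.0112, -0.03, 0.96, 0.3, 70.0],
[0.0005, -0.0054, 0.0112, -0.03, 0.96, 0.3, 70.0],
[0.0003, -0.0054, 0.0112, -0.03, 0.96, 0.3, 70.0],
[0.0001, -0.0054, 0.0112, -0.03, 0.96, 0.3, 70.0],
[-0.0002, -0.0054, 0.0112, -0.03, 0.96, 0.3, 70.0],
[-0.0004, -0.0054, 0.0112, -0.03, 0.96, 0.3, 70.0] ]
```

servo_tool --pt "0.002 -0.0145 0.03 -0.1 2.6 0.8 70" --pt "0.001 -0.0145 0.03 -0.1 2.6 0.8 70" --pt "0 -0.0145 0.03 -0.1 2.6 0.8 70" --pt "0 0 0 0 0 0 70"

```text
t: 1.3
eef_pos: [559.3, -306.6, 90.5]
tcp_rot: [3.14, -0.789, 0.155]
ft_force: [-0.3, -0.5, -0.7]
opening: 0.7
```

Run:
```python
from h import *
st()
T=cam('top','t2.png')
im=T['img'][100:300,250:450];S=cam('side')['img'][80:280,120:320]
cv2.imwrite('pics/v2.png',cv2.resize(np.hstack([im,S]),None,fx=2,fy=2,interpolation=cv2.INTER_CUBIC))
rows((608,-304,38),ori(9,45),70,8)
```

```text
t 1.3 grasp [ 545.9 -308.6  103.8] z [ 0.701  0.107 -0.705] y [ 0.153 -0.988  0.001] j [-0.87  0.64  2.04  1.59  0.65 -0.89] F [-0.3 -0.5 -0.7] op 0.7
n 8 [ [-0.0006, 0.0003, 0.0117, 0.03, -0.01, 0.02, 70.0],
[-0.0006, 0.0003, 0.0117, 0.03, -0.01, 0.02, 70.0],
[-0.0006, 0.0003, 0.0117, 0.03, -0.01, 0.02, 70.0],
[-0.0006, 0.0003, 0.0117, 0.03, -0.01, 0.02, 70.0],
[-0.0005, 0.0003, 0.0117, 0.03, -0.01, 0.02, 70.0],
[-0.0005, 0.0003, 0.0117, 0.03, -0.01, 0.02, 70.0],
[-0.0005, 0.0003, 0.0117, 0.03, -0.01, 0.02, 70.0],
[-0.0005, 0.0003, 0.0117, 0.03, -0.01, 0.02, 70.0] ]
```

View pics/v2.png

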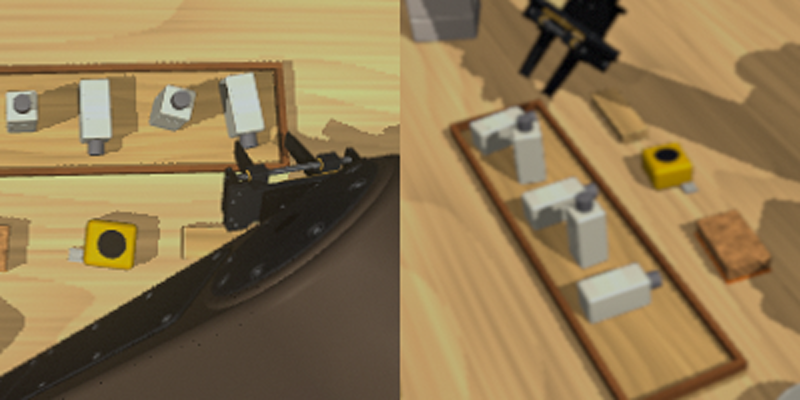

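The fingers are set clear of the rack and bottle C lies ahead of them, with cap at crop (248,140). I'm going in a bit nearer the cap to keep the gripper body clear of the upright neighbour.

servo_tool --pt "0.001 0 0.016 0 0 0 70" --pt "0.001 0 0.016 0 0 0 70" --pt "0.001 0 0.016 0 0 0 70" --pt "0.001 0 0.015 0 0 0 70" --pt "0.001 0 0.013 0 0 0 70" --pt "0 0 0 0 0 0 70"

```text
t: 1.9
eef_pos: [618.1, -308.3, 50.3]
tcp_rot: [3.118, -0.79, 0.173]
ft_force: [0.2, 0.4, -0.4]
opening: 0.701
```

Run:
```python
from h import *
st()
rows((601,-304.5,38),ori(9,45),70,2)
```

```text
t 1.9 grasp [ 604.7 -310.2   63.7] z [ 0.704  0.099 -0.704] y [ 0.155 -0.988  0.017] j [-0.79  0.74  1.94  1.7   0.61 -0.93] F [ 0.2  0.4 -0.4] op 0.701
n 2 [ [-0.0101, -0.0034, 0.008, 0.37, -0.13, 0.31, 70.0],
[-0.0101, -0.0033, 0.0081, 0.37, -0.13, 0.31, 70.0] ]
```

servo_tool --pt "-0.01 -0.0034 0.008 0.4 -0.1 0.3 70" --pt "-0.01 -0.0034 0.008 0.4 -0.1 0.3 70" --pt "0 0 0 0 0 0 70"

```text
t: 2.15
eef_pos: [614.8, -303.7, 26.5]
tcp_rot: [3.139, -0.788, 0.161]
ft_force: [-0.4, 0.8, -0.3]
opening: 0.699
```

Run:
```python
from h import *
st()
rows((601,-304.5,38),ori(9,45),70,1)
```

```text
t 2.15 grasp [ 601.5 -305.8   39.9] z [ 0.7    0.111 -0.705] y [ 0.159 -0.987  0.002] j [-0.79  0.78  1.95  1.75  0.62 -0.99] F [-0.4  0.8 -0.3] op 0.699
n 1 [ [-0.0016, -0.0013, 0.0011, -0.01, -0.16, 0.18, 70.0] ]
```

servo_tool --pt "0 0 0 0 0 0 30" --pt "0 0 0 0 0 0 30" --pt "0 0 0 0 0 0 30" --pt "0 0 0 0 0 0 30"

```text
t: 2.48
eef_pos: [614.8, -305.2, 29.4]
tcp_rot: [3.136, -0.79, 0.163]
ft_force: [-0.6, 0.6, 0.3]
opening: 0.474
```

Run:
```python
from h import *
st()
g=rows((601,-304.5,100),ori(9,45),30,3)
rows((604,-303,100),ori(9,-45),30,13,g)
```

```text
t 2.48 grasp [ 601.4 -307.3   42.8] z [ 0.702  0.109 -0.704] y [ 0.158 -0.987  0.004] j [-0.79  0.78  1.95  1.74  0.62 -0.99] F [-0.6  0.6  0.3] op 0.474
n 3 [ [0.0135, -0.0009, -0.0134, 0.03, -0.08, 0.08, 30.0],
[0.0135, -0.0009, -0.0134, 0.03, -0.08, 0.08, 30.0],
[0.0135, -0.0009, -0.0135, 0.03, -0.08, 0.08, 30.0] ]
n 13 [ [-0.0021, -0.0001, 0.0, 0.0, -6.92, 0.0, 30.0],
[-0.0021, -0.0001, 0.0, 0.0, -6.92, -0.0, 30.0],
[-0.0021, -0.0001, -0.0, -0.0, -6.92, 0.0, 30.0],
[-0.0021, -0.0001, -0.0, -0.0, -6.92, -0.0, 30.0],
[-0.0021, -0.0001, -0.0001, 0.0, -6.92, -0.0, 30.0],
[-0.002, -0.0001, -0.0001, 0.0, -6.92, -0.0, 30.0],
[-0.002, -0.0001, -0.0001, 0.0, -6.92, -0.0, 30.0],
[-0.002, -0.0001, -0.0002, -0.0, -6.92, 0.0, 30.0],
[-0.002, -0.0001, -0.0002, -0.0, -6.92, -0.0, 30.0],
[-0.0021, -0.0001, -0.0002, 0.0, -6.92, 0.0, 30.0],
[-0.0021, -0.0001, -0.0002, 0.0, -6.92, -0.0, 30.0],
[-0.0021, -0.0001, -0.0003, -0.0, -6.92, -0.0, 30.0],
[-0.0021, -0.0001, -0.0003, -0.0, -6.92, -0.0, 30.0] ]
```

servo_tool --pt "0 0 0 0 0 0 20" --pt "0 0 0 0 0 0 20" --pt "0 0 0 0 0 0 20" --pt "0.012 0 -0.012 0 0 0 20" --pt "0.014 0 -0.014 0 0 0 20" --pt "0.014 0 -0.014 0 0 0 20" --pt "0 0 0 0 0 0 20"

```text
t: 3.07
eef_pos: [613.7, -304.9, 87.0]
tcp_rot: [3.137, -0.786, 0.161]
ft_force: [0.2, -1.2, -0.9]
opening: 0.439
```

Run:
```python
from h import *
st()
S=cam('side')['img'][50:250,120:320]
cv2.imwrite('pics/v3.png',cv2.resize(S,None,fx=2.5,fy=2.5,interpolation=cv2.INTER_CUBIC))
```

```text
t 3.07 grasp [ 600.4 -307.   100.4] z [ 0.699  0.11  -0.707] y [ 0.158 -0.987  0.003] j [-0.79  0.67  1.94  1.57  0.61 -0.78] F [ 0.2 -1.2 -0.9] op 0.439
```

View pics/v3.png

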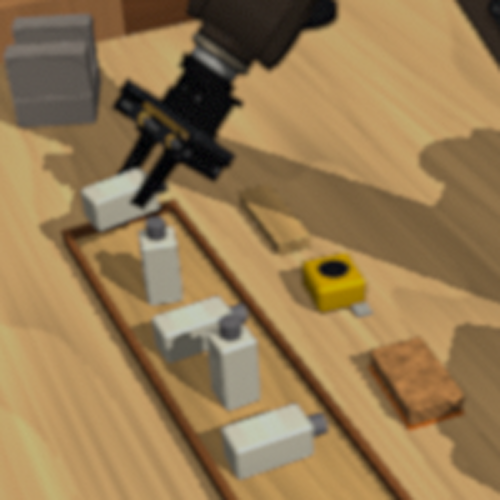

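The bottle is held and lifted level, at about (120,200) in the crop. Now I'll turn it upright.

servo_tool --pt "-0.002 0 0 0 -6.9 0 20" --pt "-0.002 0 0 0 -6.9 0 20" --pt "-0.002 0 0 0 -6.9 0 20" --pt "-0.002 0 0 0 -6.9 0 20" --pt "-0.002 0 0 0 -6.9 0 20" --pt "-0.002 0 0 0 -6.9 0 20" --pt "-0.002 0 0 0 -6.9 0 20" --pt "-0.002 0 0 0 -6.9 0 20"

```text
t: 3.78
eef_pos: [599.8, -294.9, 69.3]
tcp_rot: [-3.1, -0.119, 0.176]
ft_force: [0.3, 0.7, -2.2]
opening: 0.443
```

Run:
```python
from h import *
st()
rows((604,-303,98),ori(9,-45),20,6)
```

```text
t 3.78 grasp [ 597.7 -296.    88.1] z [ 0.109  0.062 -0.992] y [ 0.179 -0.983 -0.042] j [-0.6   0.69  1.63  0.16  0.78  0.68] F [ 0.3  0.7 -2.2] op 0.443
n 6 [ [-0.0018, 0.0014, -0.0018, -0.31, -8.63, 0.35, 20.0],
[-0.0021, 0.0014, -0.0019, -0.31, -8.63, 0.35, 20.0],
[-0.0023, 0.0014, -0.002, -0.31, -8.63, 0.35, 20.0],
[-0.0026, 0.0014, -0.0021, -0.31, -8.63, 0.35, 20.0],
[-0.0029, 0.0014, -0.0021, -0.31, -8.63, 0.35, 20.0],
[-0.0031, 0.0014, -0.0021, -0.31, -8.63, 0.35, 20.0] ]
```

servo_tool --pt "-0.002 0.001 -0.003 -0.2 -6.5 0.3 20" --pt "-0.002 0.001 -0.003 -0.2 -6.5 0.3 20" --pt "-0.002 0.001 -0.003 -0.2 -6.5 0.3 20" --pt "-0.002 0.001 -0.003 -0.2 -6.5 0.3 20" --pt "-0.002 0.001 -0.003 -0.2 -6.5 0.3 20" --pt "-0.002 0.001 -0.003 -0.2 -6.5 0.3 20" --pt "-0.002 0.001 -0.003 -0.2 -6.5 0.3 20"

```text
t: 4.37
eef_pos: [590.7, -301.1, 87.8]
tcp_rot: [-3.12, 0.723, 0.167]
ft_force: [0.4, -0.4, -1.8]
opening: 0.44
```

Run:
```python
from h import *
st()
rows((604,-303,90),ori(9,-45),20,2)
```

```text
t 4.37 grasp [ 603.2 -299.4  102.1] z [-0.656 -0.089 -0.749] y [ 0.152 -0.988 -0.016] j [-0.43  0.96  1.14 -0.36  1.68  1.06] F [ 0.4 -0.4 -1.8] op 0.44
n 2 [ [0.0035, 0.0021, 0.0044, -0.42, -1.78, 0.23, 20.0],
[0.0036, 0.002, 0.0043, -0.42, -1.78, 0.23, 20.0] ]
```

servo_tool --pt "0.004 0.002 0.005 -0.4 -1.8 0.2 20" --pt "0.004 0.002 0.005 -0.4 -1.8 0.2 20" --pt "0.003 0 0.003 0 0 0 20" --pt "0.003 0 0.003 0 0 0 20" --pt "0 0 0 0 0 0 20"

```text
t: 4.78
eef_pos: [590.9, -300.0, 59.6]
tcp_rot: [-3.116, 0.804, 0.181]
ft_force: [1.1, -0.9, -1.2]
opening: 0.44
```

Run:
```python
from h import *
st()
rows((604,-303,76),ori(9,-45),20,2)
S=cam('side')['img'][50:250,120:320]
cv2.imwrite('pics/v4.png',cv2.resize(S,None,fx=2.5,fy=2.5,interpolation=cv2.INTER_CUBIC))
```

```text
t 4.78 grasp [ 604.5 -298.    72.7] z [-0.713 -0.105 -0.693] y [ 0.162 -0.987 -0.018] j [-0.41  1.02  1.1  -0.4   1.72  1.07] F [ 1.1 -0.9 -1.2] op 0.44
n 2 [ [-0.0015, 0.0025, -0.0007, -0.24, 0.55, 0.47, 20.0],
[-0.0014, 0.0025, -0.0007, -0.24, 0.55, 0.47, 20.0] ]
```

View pics/v4.png

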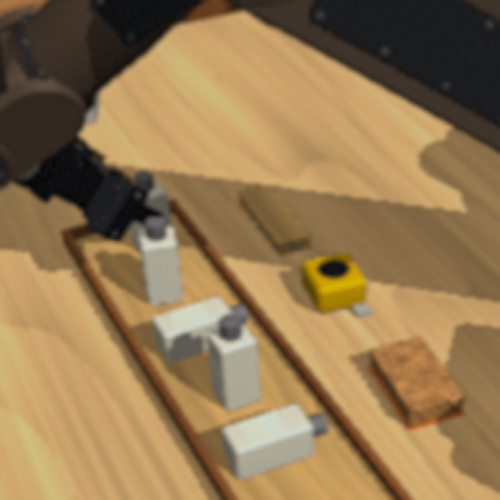

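servo_tool --pt "0.0015 0 0.0015 0 0.5 0 20" --pt "0.0015 0 0.0015 0 0.5 0 20" --pt "0 0 0 0 0 0 20"

```text
t: 5.08
eef_pos: [590.4, -300.0, 59.9]
tcp_rot: [-3.114, 0.785, 0.182]
ft_force: [-0.0, 0.0, -1.8]
opening: 0.437
```

Run:
```python
from h import *
st()
```

```text
t 5.08 grasp [ 603.7 -298.1   73.3] z [-0.7   -0.101 -0.707] y [ 0.161 -0.987 -0.02 ] j [-0.42  1.02  1.11 -0.39  1.71  1.07] F [-0.   0.  -1.8] op 0.437
```

servo_tool --pt "0.002 0 0.003 0 0 0 20" --pt "0.002 0 0.003 0 0 0 20"

```text
t: 5.25
eef_pos: [590.5, -299.8, 59.2]
tcp_rot: [-3.117, 0.781, 0.179]
ft_force: [6.6, 4.2, 27.9]
opening: 0.442
```

Run:
```python
from h import *
st()
```

```text
t 5.25 grasp [ 603.8 -297.9   72.7] z [-0.697 -0.101 -0.71 ] y [ 0.161 -0.987 -0.018] j [-0.42  1.01  1.12 -0.39  1.7   1.07] F [ 6.6  4.2 27.9] op 0.442
```

servo_tool --pt "0 0 0 0 0 0 70" --pt "0 0 0 0 0 0 70" --pt "0 0 0 0 0 0 70" --pt "0 0 0 0 0 0 70" --pt "0 0 -0.02 0 0 0 70" --pt "0 0 -0.03 0 0 0 70" --pt "-0.01 0 -0.03 0 0 0 70" --pt "-0.02 0 -0.03 0 0 0 70"

```text
t: 5.92
eef_pos: [643.2, -291.6, 150.5]
tcp_rot: [-3.09, 0.792, 0.196]
ft_force: [-1.0, -0.3, -0.2]
opening: 0.701
```

Run:
```python
from h import *
st()
T=cam('top');S=cam('side')
for w in whites(T,'top'): 
    r=cv2.minAreaRect(w);print(np.round(r[0],1),np.round(r[1],1),r[2],[np.round(onz(T,*p,52)[:2]).tolist() for p in cv2.boxPoints(r)])
cv2.imwrite('pics/v5.png',cv2.resize(np.hstack([T['img'][90:290,210:420],S['img'][90:290,120:320]]),None,fx=1.9,fy=1.9,interpolation=cv2.INTER_CUBIC))
rows((565,-90,150),ori(0,45),70,14)
```

```text
t 5.92 grasp [ 656.6 -290.   163.9] z [-0.707 -0.088 -0.702] y [ 0.158 -0.987 -0.036] j [-0.39  1.01  0.87 -0.38  1.96  1.  ] F [-1.  -0.3 -0.2] op 0.701
[224. 154.] [28. 14.] 90.0 [[656.0, 134.0], [656.0, 95.0], [576.0, 94.0], [577.0, 133.0]]
n 14 [ [0.0004, -0.0151, 0.0042, -0.13, 6.41, 0.73, 70.0],
[-0.0003, -0.0151, 0.004, -0.13, 6.41, 0.73, 70.0],
[-0.0009, -0.0151, 0.0036, -0.13, 6.41, 0.73, 70.0],
[-0.0015, -0.015, 0.0032, -0.13, 6.41, 0.73, 70.0],
[-0.002, -0.015, 0.0028, -0.13, 6.41, 0.73, 70.0],
[-0.0025, -0.0149, 0.0022, -0.13, 6.41, 0.73, 70.0],
[-0.0029, -0.0149, 0.0017, -0.13, 6.41, 0.73, 70.0],
[-0.0033, -0.0148, 0.001, -0.13, 6.41, 0.73, 70.0],
[-0.0036, -0.0148, 0.0004, -0.13, 6.41, 0.73, 70.0],
[-0.0038, -0.0147, -0.0003, -0.13, 6.41, 0.73, 70.0],
[-0.0039, -0.0146, -0.001, -0.13, 6.41, 0.73, 70.0],
[-0.0039, -0.0145, -0.0017, -0.13, 6.41, 0.73, 70.0],
[-0.0039, -0.0145, -0.0024, -0.13, 6.41, 0.73, 70.0],
[-0.0038, -0.0144, -0.0031, -0.13, 6.41, 0.73, 70.0] ]
```

View pics/v5.png

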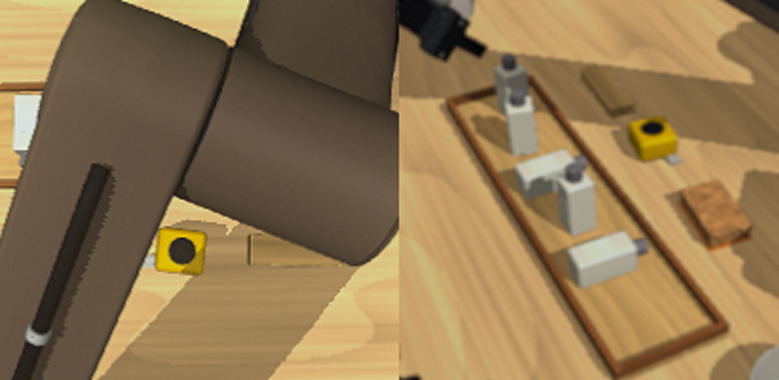

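Bottle C now stands, with its cap at (510,62) in the right crop. Next is bottle B in the middle.

servo_tool --pt "0 -0.015 -0.01 0 6.4 0.7 70" --pt "0 -0.015 -0.01 0 6.4 0.7 70" --pt "0 -0.015 0 0 6.4 0.7 70" --pt "-0.001 -0.015 0.002 0 6.4 0.7 70" --pt "-0.002 -0.015 0.002 0 6.4 0.7 70" --pt "-0.002 -0.015 0.002 0 6.4 0.7 70" --pt "-0.003 -0.015 0.002 0 6.4 0.7 70" --pt "-0.003 -0.015 0.001 0 6.4 0.7 70"

```text
t: 6.68
eef_pos: [630.4, -169.4, 155.3]
tcp_rot: [-3.137, -0.14, 0.056]
ft_force: [1.1, -0.2, 0.1]
opening: 0.698
```

Run:
```python
from h import *
st()
rows((530,-90,150),ori(0,45),70,8)
```

```text
t 6.68 grasp [ 627.7 -169.6  174.1] z [ 0.139  0.013 -0.99 ] y [ 0.057 -0.998 -0.005] j [-0.39  0.55  1.65  0.09  0.83  1.07] F [ 1.1 -0.2  0.1] op 0.698
n 8 [ [-0.0104, -0.0105, 0.0013, -0.22, 4.62, 0.35, 70.0],
[-0.0106, -0.0105, 0.0003, -0.22, 4.62, 0.35, 70.0],
[-0.0106, -0.0104, -0.0007, -0.22, 4.62, 0.35, 70.0],
[-0.0106, -0.0103, -0.0017, -0.22, 4.62, 0.35, 70.0],
[-0.0105, -0.0102, -0.0027, -0.22, 4.62, 0.35, 70.0],
[-0.0103, -0.0101, -0.0037, -0.22, 4.62, 0.35, 70.0],
[-0.01, -0.0101, -0.0047, -0.22, 4.62, 0.35, 70.0],
[-0.0097, -0.01, -0.0056, -0.22, 4.62, 0.35, 70.0] ]
```

servo_tool --pt "-0.01 -0.0105 0.001 -0.2 4.6 0.35 70" --pt "-0.0105 -0.0105 0 -0.2 4.6 0.35 70" --pt "-0.0105 -0.0105 -0.001 -0.2 4.6 0.35 70" --pt "-0.0105 -0.0105 -0.002 -0.2 4.6 0.35 70" --pt "-0.0105 -0.01 -0.003 -0.2 4.6 0.35 70" --pt "-0.01 -0.01 -0.004 -0.2 4.6 0.35 70" --pt "-0.01 -0.01 -0.005 -0.2 4.6 0.35 70" --pt "-0.01 -0.01 -0.0055 -0.2 4.6 0.35 70"

```text
t: 7.35
eef_pos: [572.1, -105.1, 144.0]
tcp_rot: [-3.106, -0.586, 0.016]
ft_force: [0.3, 0.5, 0.6]
opening: 0.699
```

```bash
cat >> h.py <<'E'
def fallen():
    T=cam('top')
    for w in whites(T,'top'):
        r=cv2.minAreaRect(w);b=cv2.boxPoints(r)
        print('px',np.round(r[0]),np.round(r[1],1),[np.round(onz(T,*p,52)[:2]).tolist() for p in b])
E
python3 - <<'E'
from h import *
st();fallen()
rows((592,-90,40),ori(0,45),70,8)
E
```

```text
t 7.35 grasp [ 561.6 -105.9  159.8] z [ 0.552  0.045 -0.833] y [ 0.036 -0.999 -0.03 ] j [-0.42  0.41  2.13  1.31  0.28 -0.11] F [0.3 0.5 0.6] op 0.699
px [224. 154.] [28. 14.] [[656.0, 134.0], [656.0, 95.0], [576.0, 94.0], [577.0, 133.0]]
px [260. 153.] [14.7 15.3] [[638.0, 36.0], [641.0, -6.0], [599.0, -9.0], [596.0, 33.0]]
px [298. 152.] [25. 15.] [[655.0, -70.0], [655.0, -112.0], [584.0, -110.0], [584.0, -69.0]]
px [338. 150.] [15.1 14. ] [[609.0, -180.0], [649.0, -188.0], [641.0, -230.0], [601.0, -221.0]]
n 8 [ [-0.0045, -0.0011, 0.0147, -0.34, 1.42, 0.06, 70.0],
[-0.0049, -0.0012, 0.0145, -0.34, 1.42, 0.06, 70.0],
[-0.0053, -0.0013, 0.0144, -0.34, 1.42, 0.06, 70.0],
[-0.0056, -0.0014, 0.0142, -0.34, 1.42, 0.06, 70.0],
[-0.006, -0.0015, 0.0141, -0.34, 1.42, 0.06, 70.0],
[-0.0063, -0.0015, 0.0139, -0.34, 1.42, 0.06, 70.0],
[-0.0067, -0.0016, 0.0137, -0.34, 1.42, 0.06, 70.0],
[-0.007, -0.0017, 0.0135, -0.34, 1.42, 0.06, 70.0] ]
```

servo_tool --pt "-0.014 -0.002 0.01 -0.3 2.5 0.1 70" --pt "-0.014 -0.003 0.01 -0.3 2.5 0.1 70" --pt "-0.014 -0.003 0.01 -0.3 2.5 0.1 70" --pt "-0.014 -0.003 0.01 -0.3 2.5 0.1 70" --pt "0 0 0 0 0 0 70"

```text
t: 7.82
eef_pos: [560.0, -91.3, 110.7]
tcp_rot: [-3.077, -0.662, 0.003]
ft_force: [0.8, -0.1, -0.3]
opening: 0.699
```

Run:
```python
from h import *
st();
rows((545,-90,95),ori(0,45),70,4)
```

```text
t 7.82 grasp [548.4 -92.5 125.7] z [ 0.613  0.066 -0.787] y [ 0.042 -0.998 -0.051] j [-0.43  0.48  2.23  2.03  0.36 -0.84] F [ 0.8 -0.1 -0.3] op 0.699
n 4 [ [-0.0048, 0.0, 0.0056, -0.95, 1.77, -0.03, 70.0],
[-0.005, -0.0001, 0.0054, -0.95, 1.77, -0.03, 70.0],
[-0.0051, -0.0001, 0.0052, -0.95, 1.77, -0.03, 70.0],
[-0.0053, -0.0002, 0.005, -0.95, 1.77, -0.03, 70.0] ]
```

servo_tool --pt "-0.005 0 0.005 -1 1.8 0 70" --pt "-0.005 0 0.005 -1 1.8 0 70" --pt "-0.005 0 0.005 -1 1.8 0 70" --pt "-0.005 0 0.005 -1 1.8 0 70" --pt "0 0 0 0 0 0 70"

```text
t: 8.23
eef_pos: [558.1, -87.2, 82.3]
tcp_rot: [-3.12, -0.78, -0.014]
ft_force: [0.1, -0.5, 0.3]
opening: 0.702
```

Run:
```python
from h import *
st();
rows((592,-90,40),ori(0,45),70,6)
```

```text
t 8.23 grasp [544.8 -87.5  95.8] z [ 0.703  0.012 -0.711] y [ 0.002 -1.    -0.015] j [-0.42  0.58  2.34  2.58  0.59 -1.38] F [ 0.1 -0.5  0.3] op 0.702
n 6 [ [-0.0009, 0.0006, 0.0121, -0.12, 0.05, -0.09, 70.0],
[-0.0009, 0.0006, 0.0121, -0.12, 0.05, -0.09, 70.0],
[-0.0009, 0.0006, 0.0121, -0.12, 0.05, -0.09, 70.0],
[-0.001, 0.0005, 0.0121, -0.12, 0.05, -0.09, 70.0],
[-0.001, 0.0005, 0.0121, -0.12, 0.05, -0.09, 70.0],
[-0.001, 0.0005, 0.0121, -0.12, 0.05, -0.09, 70.0] ]
```

Going well. I'll descend along the tool axis.

servo_tool --pt "-0.001 0.0005 0.013 -0.1 0 0 70" --pt "-0.001 0.0005 0.013 -0.1 0 0 70" --pt "-0.002 0.0005 0.012 -0.1 0 0 70" --pt "-0.002 0.0005 0.012 -0.1 0 0 70" --pt "-0.002 0.0005 0.012 -0.1 0 0 70" --pt "0 0 0 0 0 0 70"

```text
t: 8.73
eef_pos: [600.1, -82.4, 32.3]
tcp_rot: [-3.088, -0.771, -0.029]
ft_force: [-1.1, 0.5, -0.3]
opening: 0.698
```

Run:
```python
from h import *
st();
rows((592,-90,39),ori(0,45),70,2)
```

```text
t 8.73 grasp [586.9 -83.   45.9] z [ 0.697  0.034 -0.716] y [ 0.009 -0.999 -0.039] j [-0.38  0.72  2.25  2.62  0.61 -1.39] F [-1.1  0.5 -0.3] op 0.698
n 2 [ [-0.0004, 0.004, 0.0041, -0.97, 0.4, -0.59, 70.0],
[-0.0004, 0.0039, 0.0042, -0.97, 0.4, -0.59, 70.0] ]
```

servo_tool --pt "-0.0005 0.004 0.004 -1 0.4 -0.6 70" --pt "-0.0005 0.004 0.004 -1 0.4 -0.6 70" --pt "0 0 0 0 0 0 25" --pt "0 0 0 0 0 0 25" --pt "0 0 0 0 0 0 25" --pt "0 0 0 0 0 0 25" --pt "0 0 0 0 0 0 25" --pt "0 0 0 0 0 0 25"

```text
t: 9.4
eef_pos: [606.2, -86.4, 29.5]
tcp_rot: [-3.117, -0.782, -0.009]
ft_force: [-0.1, 0.3, -1.2]
opening: 0.448
```

Run:
```python
from h import *
st();
rows((592,-90,105),ori(0,45),25,4)
```

```text
t 9.4 grasp [592.8 -86.8  43. ] z [ 0.705  0.018 -0.709] y [ 0.008 -1.    -0.017] j [-0.37  0.73  2.24  2.66  0.63 -1.43] F [-0.1  0.3 -1.2] op 0.448
n 4 [ [0.0108, 0.0006, -0.0111, -0.26, 0.04, -0.09, 25.0],
[0.0108, 0.0007, -0.0111, -0.26, 0.04, -0.09, 25.0],
[0.0108, 0.0008, -0.0111, -0.26, 0.04, -0.09, 25.0],
[0.0108, 0.0008, -0.0111, -0.26, 0.04, -0.09, 25.0] ]
```

servo_tool --pt "0.014 0.0006 -0.014 -0.2 0 0 25" --pt "0.02 0.0006 -0.02 -0.2 0 0 25" --pt "0.02 0.001 -0.02 -0.2 0 0 25" --pt "0.02 0.001 -0.02 -0.2 0 0 25" --pt "0.015 0.001 -0.015 -0.2 0 0 25" --pt "0 0 0 0 0 0 25"

```text
t: 9.9
eef_pos: [604.6, -92.9, 157.5]
tcp_rot: [-3.135, -0.773, -0.011]
ft_force: [0.3, -0.4, -1.1]
opening: 0.445
```

Run:
```python
from h import *
st();
g=rows((592,-90,165),ori(0,-45),25,14)
```

```text
t 9.9 grasp [591.3 -92.8 171.1] z [ 0.698 -0.002 -0.716] y [-0.007 -1.    -0.004] j [-0.37  0.44  2.17  2.23  0.33 -0.95] F [ 0.3 -0.4 -1.1] op 0.445
n 14 [ [-0.0024, -0.0002, 0.0002, -0.02, -6.38, -0.03, 25.0],
[-0.0023, -0.0002, 0.0003, -0.02, -6.38, -0.03, 25.0],
[-0.0023, -0.0002, 0.0003, -0.02, -6.38, -0.03, 25.0],
[-0.0023, -0.0002, 0.0003, -0.02, -6.38, -0.03, 25.0],
[-0.0022, -0.0002, 0.0003, -0.02, -6.38, -0.03, 25.0],
[-0.0022, -0.0002, 0.0003, -0.02, -6.38, -0.03, 25.0],
[-0.0021, -0.0002, 0.0003, -0.02, -6.38, -0.03, 25.0],
[-0.0021, -0.0002, 0.0003, -0.02, -6.38, -0.03, 25.0],
[-0.002, -0.0002, 0.0003, -0.02, -6.38, -0.03, 25.0],
[-0.002, -0.0002, 0.0003, -0.02, -6.38, -0.03, 25.0],
[-0.0019, -0.0002, 0.0003, -0.02, -6.38, -0.03, 25.0],
[-0.0019, -0.0002, 0.0003, -0.02, -6.38, -0.03, 25.0],
[-0.0018, -0.0002, 0.0002, -0.02, -6.38, -0.03, 25.0],
[-0.0018, -0.0002, 0.0002, -0.02, -6.38, -0.03, 25.0] ]
```

servo_tool --pt "-0.002 0 0 0 -6 0 25" --pt "-0.002 0 0 0 -6 0 25" --pt "-0.002 0 0 0 -6 0 25" --pt "-0.002 0 0 0 -6 0 25" --pt "-0.002 0 0 0 -6 0 25" --pt "-0.002 0 0 0 -6 0 25" --pt "-0.002 0 0 0 -6 0 25" --pt "-0.002 0 0 0 -6 0 25"

```text
t: 10.57
eef_pos: [600.6, -65.9, 146.3]
tcp_rot: [-3.042, -0.49, 0.005]
ft_force: [-0.4, 0.6, -1.9]
opening: 0.441
```

Run:
```python
from h import *
st();
g=rows((596,-90,160),ori(0,-45),25,10)
```

```text
t 10.57 grasp [591.7 -67.8 163. ] z [ 0.468  0.101 -0.878] y [ 0.052 -0.995 -0.087] j [-0.33  0.44  2.01  0.79  0.36  0.51] F [-0.4  0.6 -1.9] op 0.441
n 10 [ [-0.0022, 0.0024, 0.0001, -0.48, -7.3, 0.39, 25.0],
[-0.0021, 0.0024, 0.0001, -0.48, -7.3, 0.39, 25.0],
[-0.0021, 0.0024, 0.0001, -0.48, -7.3, 0.39, 25.0],
[-0.0021, 0.0024, 0.0, -0.48, -7.3, 0.39, 25.0],
[-0.002, 0.0024, -0.0, -0.48, -7.3, 0.39, 25.0],
[-0.002, 0.0024, -0.0, -0.48, -7.3, 0.39, 25.0],
[-0.002, 0.0024, -0.0001, -0.48, -7.3, 0.39, 25.0],
[-0.0019, 0.0024, -0.0001, -0.48, -7.3, 0.39, 25.0],
[-0.0019, 0.0024, -0.0002, -0.48, -7.3, 0.39, 25.0],
[-0.0019, 0.0024, -0.0002, -0.48, -7.3, 0.39, 25.0] ]
```

Past the singularity; continuing.

servo_tool --pt "-0.002 0.0025 0 -0.5 -6.8 0.4 25" --pt "-0.002 0.0025 0 -0.5 -6.8 0.4 25" --pt "-0.002 0.0025 0 -0.5 -6.8 0.4 25" --pt "-0.002 0.0025 0 -0.5 -6.8 0.4 25" --pt "-0.002 0.0025 0 -0.5 -6.8 0.4 25" --pt "-0.002 0.0025 0 -0.5 -6.8 0.4 25" --pt "-0.002 0.0025 0 -0.5 -6.8 0.4 25" --pt "-0.002 0.0025 0 -0.5 -6.8 0.4 25"

```text
t: 11.23
eef_pos: [579.3, -78.3, 137.3]
tcp_rot: [-3.088, 0.407, 0.03]
ft_force: [-0.4, -0.2, -1.4]
opening: 0.445
```

Run:
```python
from h import *
st();
g=rows((598,-91,90),ori(0,-45),25,6)
```

```text
t 11.23 grasp [586.8 -79.1 154.7] z [-0.397  0.042 -0.917] y [ 0.008 -0.999 -0.049] j [-0.23  0.69  1.47 -0.05  1.39  1.35] F [-0.4 -0.2 -1.4] op 0.445
n 6 [ [0.0047, 0.0026, 0.009, -0.35, -3.6, 0.33, 25.0],
[0.0053, 0.0026, 0.0087, -0.35, -3.6, 0.33, 25.0],
[0.0058, 0.0025, 0.0082, -0.35, -3.6, 0.33, 25.0],
[0.0064, 0.0024, 0.0078, -0.35, -3.6, 0.33, 25.0],
[0.0069, 0.0023, 0.0073, -0.35, -3.6, 0.33, 25.0],
[0.0073, 0.0022, 0.0068, -0.35, -3.6, 0.33, 25.0] ]
```

servo_tool --pt "0.002 0.003 0.006 -0.4 -4 0.3 25" --pt "0.003 0.003 0.006 -0.4 -4 0.3 25" --pt "0.004 0.003 0.006 -0.4 -4 0.3 25" --pt "0.006 0.003 0.006 -0.4 -4 0.3 25" --pt "0.008 0.002 0.007 -0.4 -4 0.3 25" --pt "0.008 0.002 0.007 -0.4 -2 0.3 25" --pt "0 0 0 0 0 0 25"

```text
t: 11.82
eef_pos: [578.2, -87.2, 74.2]
tcp_rot: [-3.104, 0.843, 0.04]
ft_force: [-0.3, 0.2, -2.5]
opening: 0.443
```

Run:
```python
from h import *
st();
g=rows((598,-91,78),ori(0,-45),25,3)
```

```text
t 11.82 grasp [592.4 -87.3  86.8] z [-0.747  0.008 -0.665] y [ 0.012 -1.    -0.025] j [-0.2   0.96  1.25 -0.14  1.76  1.38] F [-0.3  0.2 -2.5] op 0.443
n 3 [ [0.0038, 0.0014, 0.0005, -0.16, 1.11, 0.5, 25.0],
[0.0038, 0.0013, 0.0006, -0.16, 1.11, 0.5, 25.0],
[0.0038, 0.0013, 0.0007, -0.16, 1.11, 0.5, 25.0] ]
```

servo_tool --pt "0.003 0.001 0.002 -0.2 1.1 0.4 25" --pt "0.003 0.001 0.002 -0.2 1.1 0.4 25" --pt "0.003 0 0.002 -0.2 0.8 0.4 25" --pt "0.002 0 0.002 0 0 0 25" --pt "0 0 0 0 0 0 25"

```text
t: 12.23
eef_pos: [577.4, -87.7, 64.0]
tcp_rot: [-3.128, 0.791, 0.014]
ft_force: [0.4, 0.1, -1.6]
opening: 0.439
```

Run:
```python
from h import *
st();
```

```text
t 12.23 grasp [590.9 -87.8  77.4] z [-0.711  0.003 -0.703] y [ 0.004 -1.    -0.009] j [-0.2   0.94  1.29 -0.14  1.69  1.4 ] F [ 0.4  0.1 -1.6] op 0.439
```

servo_tool --pt "0.0025 0 0.0025 0 0 0 25" --pt "0.0025 0 0.0025 0 0 0 25"

```text
t: 12.4
eef_pos: [577.8, -87.5, 62.3]
tcp_rot: [-3.128, 0.786, 0.014]
ft_force: [2.1, 1.9, 34.6]
opening: 0.442
```

servo_tool --pt "0.0015 0 0.0015 0 0 0 25"

```text
t: 12.48
eef_pos: [577.8, -87.5, 62.5]
tcp_rot: [-3.128, 0.785, 0.013]
ft_force: [-1.7, -2.0, 4.4]
opening: 0.439
```

servo_tool --pt "0 0 0 0 0 0 70" --pt "0 0 0 0 0 0 70" --pt "0 0 0 0 0 0 70" --pt "0 0 0 0 0 0 70" --pt "0 0 -0.02 0 0 0 70" --pt "0 0 -0.03 0 0 0 70" --pt "-0.01 0 -0.03 0 0 0 70" --pt "-0.03 0 -0.03 0 0 0 70"

```text
t: 13.15
eef_pos: [625.0, -87.5, 164.3]
tcp_rot: [-3.117, 0.795, 0.02]
ft_force: [-0.5, 0.5, -0.3]
opening: 0.699
```

Run:
```python
from h import *
st();fallen()
S=cam('side')
for w in whites(S,'side'):
    r=cv2.minAreaRect(w);print('side',np.round(r[0]),np.round(r[1]),round(r[2]))
g=rows((500,80,190),ori(45,45),70,16)
```

```text
t 13.15 grasp [638.5 -87.7 177.6] z [-0.714  0.01  -0.7  ] y [ 0.003 -1.    -0.017] j [-0.19  0.91  1.08 -0.13  1.94  1.37] F [-0.5  0.5 -0.3] op 0.699
px [377. 159.] [14.3 13.7] [[616.0, -292.0], [624.0, -331.0], [583.0, -337.0], [576.0, -298.0]]
side [185. 157.] [26. 13.] 80
side [212. 185.] [55. 17.] 78
side [238. 230.] [22. 34.] 73
n 16 [ [-0.0045, -0.0106, 0.0059, -0.05, 5.28, -3.09, 70.0],
[-0.0045, -0.0109, 0.0054, -0.05, 5.28, -3.09, 70.0],
[-0.0044, -0.0113, 0.0048, -0.05, 5.28, -3.09, 70.0],
[-0.0042, -0.0116, 0.0042, -0.05, 5.28, -3.09, 70.0],
[-0.0039, -0.0119, 0.0037, -0.05, 5.28, -3.09, 70.0],
[-0.0036, -0.0122, 0.0032, -0.05, 5.28, -3.09, 70.0],
[-0.0032, -0.0125, 0.0027, -0.05, 5.28, -3.09, 70.0],
[-0.0027, -0.0127, 0.0022, -0.05, 5.28, -3.09, 70.0],
[-0.0022, -0.013, 0.0018, -0.05, 5.28, -3.09, 70.0],
[-0.0017, -0.0132, 0.0015, -0.05, 5.28, -3.09, 70.0],
[-0.0011, -0.0133, 0.0012, -0.05, 5.28, -3.09, 70.0],
[-0.0005, -0.0135, 0.0009, -0.05, 5.28, -3.09, 70.0],
[0.0001, -0.0136, 0.0007, -0.05, 5.28, -3.09, 70.0],
[0.0008, -0.0137, 0.0006, -0.05, 5.28, -3.09, 70.0],
[0.0015, -0.0137, 0.0005, -0.05, 5.28, -3.09, 70.0],
[0.0022, -0.0137, 0.0005, -0.05, 5.28, -3.09, 70.0] ]
```

servo_tool --pt "-0.01 -0.011 0.003 0 5.3 -3 70" --pt "-0.006 -0.011 0.003 0 5.3 -3 70" --pt "-0.005 -0.011 0.004 0 5.3 -3 70" --pt "-0.004 -0.012 0.004 0 5.3 -3 70" --pt "-0.004 -0.012 0.003 0 5.3 -3 70" --pt "-0.004 -0.012 0.003 0 5.3 -3 70" --pt "-0.003 -0.012 0.002 0 5.3 -3 70" --pt "-0.003 -0.012 0.002 0 5.3 -3 70"

```text
t: 13.92
eef_pos: [567.0, 1.1, 173.7]
tcp_rot: [-2.972, -0.035, 0.391]
ft_force: [1.5, 0.3, 0.5]
opening: 0.699
```

Run:
```python
from h import *
st();
g=rows((500,80,190),ori(45,45),70,10)
```

```text
t 13.92 grasp [567.7  -2.1 192.5] z [-0.033  0.169 -0.985] y [ 0.381 -0.909 -0.168] j [-0.19  0.47  1.73  0.19  1.01  0.88] F [1.5 0.3 0.5] op 0.699
n 10 [ [-0.0018, -0.01, 0.0018, 0.01, 4.05, -2.47, 70.0],
[-0.0015, -0.0102, 0.0016, 0.01, 4.05, -2.47, 70.0],
[-0.0012, -0.0103, 0.0014, 0.01, 4.05, -2.47, 70.0],
[-0.0008, -0.0104, 0.0012, 0.01, 4.05, -2.47, 70.0],
[-0.0004, -0.0105, 0.0011, 0.01, 4.05, -2.47, 70.0],
[-0.0001, -0.0105, 0.001, 0.01, 4.05, -2.47, 70.0],
[0.0003, -0.0106, 0.0009, 0.01, 4.05, -2.47, 70.0],
[0.0007, -0.0106, 0.0009, 0.01, 4.05, -2.47, 70.0],
[0.0011, -0.0106, 0.0008, 0.01, 4.05, -2.47, 70.0],
[0.0015, -0.0106, 0.0008, 0.01, 4.05, -2.47, 70.0] ]
```

servo_tool --pt "-0.002 -0.013 0.002 0 5 -3 70" --pt "-0.002 -0.013 0.002 0 5 -3 70" --pt "-0.001 -0.013 0.002 0 5 -3 70" --pt "0 -0.013 0.001 0 5 -3 70" --pt "0 -0.013 0.001 0 5 -3 70" --pt "0 -0.013 0.001 0 5 -3 70" --pt "0.001 -0.013 0.001 0 5 -3 70" --pt "0.001 -0.013 0.001 0 5 -3 70"

```text
t: 14.58
eef_pos: [515.2, 79.0, 176.8]
tcp_rot: [-3.083, -0.676, 0.696]
ft_force: [0.4, 0.5, -0.2]
opening: 0.703
```

Run:
```python
from h import *
st();fallen()
T=cam('top');S=cam('side')
cv2.imwrite('pics/v6.png',cv2.resize(np.hstack([T['img'][90:290,150:390],S['img'][100:300,120:320]]),None,fx=1.8,fy=1.8,interpolation=cv2.INTER_CUBIC))
```

```text
t 14.58 grasp [506.8  70.5 191.6] z [ 0.442  0.445 -0.779] y [ 0.668 -0.743 -0.046] j [-0.27  0.34  2.2   1.23  0.62 -0.47] F [ 0.4  0.5 -0.2] op 0.703
px [214. 159.] [14.2 29.4] [[563.0, 165.0], [646.0, 158.0], [642.0, 118.0], [559.0, 126.0]]
px [260. 153.] [14.6 15.1] [[638.0, 36.0], [641.0, -6.0], [600.0, -9.0], [596.0, 33.0]]
px [377. 159.] [15.7 14.5] [[617.0, -290.0], [625.0, -331.0], [581.0, -338.0], [573.0, -297.0]]
```

View pics/v6.png

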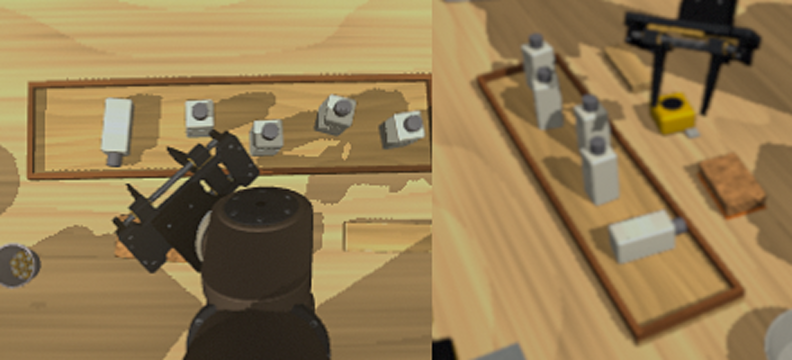

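B and C stand, at crop (267,132) and (405,128). A was knocked to about y = 142 (at (117,130) in the crop), with more room around it, so I'll go for A at its new pose.

Run:
```python
from h import *
g=rows((525,148,110),ori(-5,45),70,12)
```

```text
n 12 [ [0.0001, -0.0026, 0.0088, -2.77, 0.61, 2.76, 70.0],
[-0.0001, -0.003, 0.0086, -2.77, 0.61, 2.76, 70.0],
[-0.0004, -0.0034, 0.0084, -2.77, 0.61, 2.76, 70.0],
[-0.0007, -0.0037, 0.0082, -2.77, 0.61, 2.76, 70.0],
[-0.0011, -0.0041, 0.0079, -2.77, 0.61, 2.76, 70.0],
[-0.0014, -0.0044, 0.0077, -2.77, 0.61, 2.76, 70.0],
[-0.0017, -0.0047, 0.0074, -2.77, 0.61, 2.76, 70.0],
[-0.0021, -0.0049, 0.0071, -2.77, 0.61, 2.76, 70.0],
[-0.0024, -0.0051, 0.0068, -2.77, 0.61, 2.76, 70.0],
[-0.0028, -0.0053, 0.0065, -2.77, 0.61, 2.76, 70.0],
[-0.0032, -0.0055, 0.0061, -2.77, 0.61, 2.76, 70.0],
[-0.0036, -0.0056, 0.0058, -2.77, 0.61, 2.76, 70.0] ]
```

servo_tool --pt "0 -0.003 0.009 -2.8 0.6 2.8 70" --pt "0 -0.003 0.009 -2.8 0.6 2.8 70" --pt "0 -0.003 0.008 -2.8 0.6 2.8 70" --pt "-0.001 -0.004 0.008 -2.8 0.6 2.8 70" --pt "-0.001 -0.004 0.008 -2.8 0.6 2.8 70" --pt "-0.001 -0.004 0.008 -2.8 0.6 2.8 70" --pt "-0.002 -0.005 0.007 -2.8 0.6 2.8 70" --pt "-0.002 -0.005 0.007 -2.8 0.6 2.8 70"

```text
t: 15.4
eef_pos: [537.5, 116.8, 135.7]
tcp_rot: [-3.113, -0.732, 0.234]
ft_force: [-0.3, 0.2, 0.4]
opening: 0.697
```

Run:
```python
from h import *
st()
g=rows((525,148,110),ori(-5,45),70,8)
```

```text
t 15.4 grasp [525.3 113.4 149.9] z [ 0.643  0.183 -0.744] y [ 0.25  -0.968 -0.022] j [ 0.    0.42  2.31  2.59  0.35 -1.22] F [-0.3  0.2  0.4] op 0.697
n 8 [ [-0.0025, -0.0035, 0.0045, -1.79, 0.4, 1.66, 70.0],
[-0.0026, -0.0036, 0.0043, -1.79, 0.4, 1.66, 70.0],
[-0.0028, -0.0036, 0.0042, -1.79, 0.4, 1.66, 70.0],
[-0.0029, -0.0036, 0.004, -1.79, 0.4, 1.66, 70.0],
[-0.0031, -0.0037, 0.0039, -1.79, 0.4, 1.66, 70.0],
[-0.0032, -0.0037, 0.0037, -1.79, 0.4, 1.66, 70.0],
[-0.0034, -0.0037, 0.0035, -1.79, 0.4, 1.66, 70.0],
[-0.0035, -0.0037, 0.0034, -1.79, 0.4, 1.66, 70.0] ]
```

servo_tool --pt "-0.004 -0.005 0.006 -2.4 0.5 2.2 70" --pt "-0.004 -0.005 0.006 -2.4 0.5 2.2 70" --pt "-0.004 -0.005 0.006 -2.4 0.5 2.2 70" --pt "-0.004 -0.005 0.006 -2.4 0.5 2.2 70" --pt "-0.004 -0.005 0.005 -2.4 0.5 2.2 70" --pt "-0.004 -0.005 0.005 -2.4 0.5 2.2 70" --pt "0 0 0 0 0 0 70"

```text
t: 15.98
eef_pos: [547.9, 155.2, 99.4]
tcp_rot: [-3.101, -0.786, -0.111]
ft_force: [0.2, -0.2, -0.2]
opening: 0.697
```

Run:
```python
from h import *
st();fallen()
g=rows((581,143.5,40),ori(-5,45),70,8)
```

```text
t 15.98 grasp [534.4 155.9 112.8] z [ 0.707 -0.038 -0.706] y [-0.082 -0.996 -0.029] j [ 0.27  0.55  2.29  3.62  0.51 -1.72] F [ 0.2 -0.2 -0.2] op 0.697
px [214. 159.] [14.1 29.6] [[564.0, 165.0], [647.0, 157.0], [641.0, 118.0], [559.0, 127.0]]
px [260. 153.] [14.5 15.1] [[638.0, 36.0], [641.0, -6.0], [600.0, -9.0], [597.0, 33.0]]
px [298. 164.] [14. 15.] [[606.0, -72.0], [606.0, -114.0], [567.0, -113.0], [567.0, -71.0]]
px [339. 151.] [15.  14.3] [[609.0, -179.0], [649.0, -191.0], [638.0, -232.0], [599.0, -220.0]]
px [377. 159.] [15.1 14.8] [[617.0, -290.0], [624.0, -333.0], [581.0, -337.0], [574.0, -295.0]]
n 8 [ [-0.0023, 0.0014, 0.0106, -0.19, -0.01, -0.1, 70.0],
[-0.0023, 0.0014, 0.0106, -0.19, -0.01, -0.1, 70.0],
[-0.0023, 0.0013, 0.0106, -0.19, -0.01, -0.1, 70.0],
[-0.0023, 0.0013, 0.0106, -0.19, -0.01, -0.1, 70.0],
[-0.0023, 0.0013, 0.0107, -0.19, -0.01, -0.1, 70.0],
[-0.0023, 0.0012, 0.0107, -0.19, -0.01, -0.1, 70.0],
[-0.0023, 0.0012, 0.0107, -0.19, -0.01, -0.1, 70.0],
[-0.0023, 0.0011, 0.0107, -0.19, -0.01, -0.1, 70.0] ]
```

servo_tool --pt "-0.003 0.002 0.013 -0.3 0 -0.2 70" --pt "-0.003 0.002 0.013 -0.3 0 -0.2 70" --pt "-0.003 0.002 0.013 -0.3 0 -0.2 70" --pt "-0.003 0.002 0.013 -0.3 0 0 70" --pt "-0.003 0.002 0.013 -0.3 0 0 70" --pt "-0.003 0.001 0.012 -0.2 0 0 70" --pt "0 0 0 0 0 0 70"

```text
t: 16.62
eef_pos: [597.6, 147.9, 35.4]
tcp_rot: [-3.103, -0.796, -0.101]
ft_force: [-1.0, -0.7, 0.2]
opening: 0.698
```

Run:
```python
from h import *
st()
g=rows((581,143.5,39),ori(-5,45),70,2)
```

```text
t 16.62 grasp [584.  148.5  48.7] z [ 0.714 -0.034 -0.699] y [-0.074 -0.997 -0.027] j [ 0.22  0.72  2.22  3.48  0.6  -1.63] F [-1.  -0.7  0.2] op 0.698
n 2 [ [-0.0044, 0.003, 0.0024, -0.82, -0.3, -0.28, 70.0],
[-0.0044, 0.003, 0.0024, -0.82, -0.3, -0.28, 70.0] ]
```

servo_tool --pt "-0.0045 0.003 0.0025 -0.8 -0.3 -0.3 70" --pt "-0.0045 0.003 0.0025 -0.8 -0.3 -0.3 70" --pt "0 0 0 0 0 0 25" --pt "0 0 0 0 0 0 25" --pt "0 0 0 0 0 0 25" --pt "0 0 0 0 0 0 25" --pt "0 0 0 0 0 0 25" --pt "0 0 0 0 0 0 25"

```text
t: 17.28
eef_pos: [594.5, 142.7, 27.8]
tcp_rot: [-3.135, -0.786, -0.088]
ft_force: [0.3, -0.6, -1.5]
opening: 0.44
```

Run:
```python
from h import *
st()
g=rows((585,143,165),ori(-5,45),25,6)
g=rows((560,130,165),ori(45,45),25,10,g)
```

```text
t 17.28 grasp [581.1 143.8  41.2] z [ 0.705 -0.056 -0.707] y [-0.084 -0.996 -0.005] j [ 0.22  0.74  2.22  3.51  0.61 -1.66] F [ 0.3 -0.6 -1.5] op 0.44
n 6 [ [0.0151, -0.0, -0.0141, -0.06, -0.01, -0.01, 25.0],
[0.0151, 0.0, -0.0141, -0.06, -0.01, -0.01, 25.0],
[0.0151, 0.0, -0.0141, -0.06, -0.01, -0.01, 25.0],
[0.0151, 0.0, -0.0141, -0.06, -0.01, -0.01, 25.0],
[0.0151, 0.0001, -0.0141, -0.06, -0.01, -0.01, 25.0],
[0.015, 0.0001, -0.0141, -0.06, -0.01, -0.01, 25.0] ]
n 10 [ [-0.0017, 0.0003, -0.0017, 3.54, 0.0, -3.54, 25.0],
[-0.0018, 0.0001, -0.0018, 3.54, -0.0, -3.54, 25.0],
[-0.0019, -0.0001, -0.0019, 3.54, 0.0, -3.54, 25.0],
[-0.0019, -0.0003, -0.0019, 3.54, -0.0, -3.54, 25.0],
[-0.002, -0.0006, -0.002, 3.54, 0.0, -3.54, 25.0],
[-0.002, -0.0008, -0.002, 3.54, -0.0, -3.54, 25.0],
[-0.002, -0.001, -0.002, 3.54, 0.0, -3.54, 25.0],
[-0.002, -0.0013, -0.002, 3.54, -0.0, -3.54, 25.0],
[-0.002, -0.0015, -0.002, 3.54, 0.0, -3.54, 25.0],
[-0.002, -0.0018, -0.002, 3.54, 0.0, -3.54, 25.0] ]
```

servo_tool --pt "0.015 0 -0.014 0 0 0 25" --pt "0.02 0 -0.02 0 0 0 25" --pt "0.02 0 -0.02 0 0 0 25" --pt "0.02 0 -0.02 0 0 0 25" --pt "0.015 0 -0.014 0 0 0 25" --pt "0 0 0 3.5 0 -3.5 25" --pt "-0.001 0 -0.001 3.5 0 -3.5 25" --pt "-0.001 0 -0.001 3.5 0 -3.5 25"

```text
t: 17.95
eef_pos: [593.3, 142.6, 156.2]
tcp_rot: [-3.124, -0.783, 0.055]
ft_force: [0.3, 0.3, -2.0]
opening: 0.444
```

Run:
```python
from h import *
st()
g=rows((560,125,165),ori(45,45),25,8)
```

```text
t 17.95 grasp [579.9 141.5 169.6] z [ 0.703  0.056 -0.709] y [ 0.067 -0.998 -0.012] j [ 0.15  0.44  2.18  3.33  0.27 -1.68] F [ 0.3  0.3 -2. ] op 0.444
n 8 [ [-0.0023, 0.0007, -0.0015, 3.57, -0.02, -3.7, 25.0],
[-0.0024, 0.0005, -0.0016, 3.57, -0.02, -3.7, 25.0],
[-0.0025, 0.0002, -0.0017, 3.57, -0.02, -3.7, 25.0],
[-0.0026, -0.0, -0.0018, 3.57, -0.02, -3.7, 25.0],
[-0.0027, -0.0003, -0.0018, 3.57, -0.02, -3.7, 25.0],
[-0.0027, -0.0006, -0.0019, 3.57, -0.02, -3.7, 25.0],
[-0.0027, -0.0009, -0.0019, 3.57, -0.02, -3.7, 25.0],
[-0.0027, -0.0012, -0.0019, 3.57, -0.02, -3.7, 25.0] ]
```

servo_tool --pt "-0.002 0.001 -0.002 3.6 0 -3.7 25" --pt "-0.002 0 -0.002 3.6 0 -3.7 25" --pt "-0.002 0 -0.002 3.6 0 -3.7 25" --pt "-0.002 0 -0.002 3.6 0 -3.7 25" --pt "-0.002 0 -0.002 3.6 0 -3.7 25" --pt "-0.002 -0.001 -0.002 3.6 0 -3.7 25" --pt "-0.002 -0.001 -0.002 3.6 0 -3.7 25" --pt "-0.002 -0.001 -0.002 3.6 0 -3.7 25"

```text
t: 18.62
eef_pos: [576.8, 140.3, 157.1]
tcp_rot: [3.14, -0.792, 0.601]
ft_force: [0.3, -0.5, -1.4]
opening: 0.439
```

Run:
```python
from h import *
st()
g=rows((585,135,165),ori(40,-45),25,15)
```

```text
t 18.62 grasp [565.6 132.6 170.5] z [ 0.588  0.401 -0.703] y [ 0.565 -0.825  0.001] j [-0.08  0.44  2.19  1.87  0.49 -0.86] F [ 0.3 -0.5 -1.4] op 0.439
n 15 [ [-0.0014, 0.0006, 0.001, 0.01, -6.02, -0.42, 25.0],
[-0.0013, 0.0006, 0.0009, 0.01, -6.02, -0.42, 25.0],
[-0.0012, 0.0006, 0.0008, 0.01, -6.02, -0.42, 25.0],
[-0.0011, 0.0006, 0.0008, 0.01, -6.02, -0.42, 25.0],
[-0.0011, 0.0006, 0.0007, 0.01, -6.02, -0.42, 25.0],
[-0.001, 0.0006, 0.0006, 0.01, -6.02, -0.42, 25.0],
[-0.0009, 0.0006, 0.0005, 0.01, -6.02, -0.42, 25.0],
[-0.0009, 0.0006, 0.0003, 0.01, -6.02, -0.42, 25.0],
[-0.0009, 0.0007, 0.0002, 0.01, -6.02, -0.42, 25.0],
[-0.0008, 0.0007, 0.0001, 0.01, -6.02, -0.42, 25.0],
[-0.0008, 0.0007, -0.0, 0.01, -6.02, -0.42, 25.0],
[-0.0008, 0.0007, -0.0001, 0.01, -6.02, -0.42, 25.0],
[-0.0008, 0.0007, -0.0003, 0.01, -6.02, -0.42, 25.0],
[-0.0009, 0.0007, -0.0004, 0.01, -6.02, -0.42, 25.0],
[-0.0009, 0.0007, -0.0005, 0.01, -6.02, -0.42, 25.0] ]
```

Same configuration as with C (j4 ≈ 1.9). Now I'll turn this one upright.

servo_tool --pt "-0.001 0.0005 0.001 0 -6.5 -0.4 25" --pt "-0.001 0.0005 0.001 0 -6.5 -0.4 25" --pt "-0.001 0.0005 0.001 0 -6.5 -0.4 25" --pt "-0.001 0.0005 0.001 0 -6.5 -0.4 25" --pt "-0.001 0.0005 0.001 0 -6.5 -0.4 25" --pt "-0.001 0.0005 0 0 -6.5 -0.4 25" --pt "-0.001 0.0005 0 0 -6.5 -0.4 25" --pt "-0.001 0.0005 0 0 -6.5 -0.4 25"

```text
t: 19.28
eef_pos: [566.6, 152.1, 148.5]
tcp_rot: [-3.095, -0.336, 0.649]
ft_force: [-0.5, 1.4, -1.7]
opening: 0.443
```

Run:
```python
from h import *
st()
g=rows((595,135,150),ori(20,-45),25,10)
```

```text
t 19.28 grasp [562.1 147.7 166.4] z [ 0.235  0.236 -0.943] y [ 0.616 -0.787 -0.044] j [0.04 0.44 1.93 0.43 0.57 0.61] F [-0.5  1.4 -1.7] op 0.443
n 10 [ [-0.0009, 0.003, 0.0019, 0.17, -6.33, 1.91, 25.0],
[-0.0006, 0.003, 0.0017, 0.17, -6.33, 1.91, 25.0],
[-0.0003, 0.0029, 0.0015, 0.17, -6.33, 1.91, 25.0],
[0.0, 0.0028, 0.0013, 0.17, -6.33, 1.91, 25.0],
[0.0002, 0.0028, 0.0011, 0.17, -6.33, 1.91, 25.0],
[0.0005, 0.0027, 0.0008, 0.17, -6.33, 1.91, 25.0],
[0.0006, 0.0026, 0.0005, 0.17, -6.33, 1.91, 25.0],
[0.0008, 0.0025, 0.0002, 0.17, -6.33, 1.91, 25.0],
[0.0009, 0.0024, -0.0002, 0.17, -6.33, 1.91, 25.0],
[0.0009, 0.0023, -0.0005, 0.17, -6.33, 1.91, 25.0] ]
```

servo_tool --pt "-0.001 0.003 0.002 0.2 -6.3 1.9 25" --pt "-0.001 0.003 0.002 0.2 -6.3 1.9 25" --pt "0 0.003 0.001 0.2 -6.3 1.9 25" --pt "0 0.003 0.001 0.2 -6.3 1.9 25" --pt "0 0.003 0.001 0.2 -6.3 1.9 25" --pt "0 0.003 0.001 0.2 -6.3 1.9 25" --pt "0.001 0.003 0 0.2 -6.3 1.9 25" --pt "0.001 0.003 0 0.2 -6.3 1.9 25"

```text
t: 19.95
eef_pos: [577.6, 130.5, 143.1]
tcp_rot: [-3.115, 0.585, 0.412]
ft_force: [0.4, -1.2, -1.4]
opening: 0.443
```

Run:
```python
from h import *
st()
g=rows((598,128,82),ori(10,-45),25,8)
```

```text
t 19.95 grasp [587.5 134.3 158.9] z [-0.517 -0.197 -0.833] y [ 0.387 -0.922 -0.022] j [ 0.16  0.77  1.34 -0.11  1.61  1.36] F [ 0.4 -1.2 -1.4] op 0.443
n 8 [ [0.0056, 0.0011, 0.0075, 0.89, -1.41, 1.34, 25.0],
[0.0058, 0.0011, 0.0073, 0.89, -1.41, 1.34, 25.0],
[0.006, 0.0011, 0.0071, 0.89, -1.41, 1.34, 25.0],
[0.0062, 0.001, 0.0069, 0.89, -1.41, 1.34, 25.0],
[0.0064, 0.001, 0.0068, 0.89, -1.41, 1.34, 25.0],
[0.0066, 0.0009, 0.0066, 0.89, -1.41, 1.34, 25.0],
[0.0068, 0.0009, 0.0064, 0.89, -1.41, 1.34, 25.0],
[0.007, 0.0008, 0.0062, 0.89, -1.41, 1.34, 25.0] ]
```

servo_tool --pt "0.0055 0.001 0.0075 0.9 -1.5 1.3 25" --pt "0.006 0.001 0.007 0.9 -1.5 1.3 25" --pt "0.006 0.001 0.007 0.9 -1.5 1.3 25" --pt "0.006 0.001 0.007 0.9 -1.5 1.3 25" --pt "0.006 0.001 0.007 0.9 -1.5 1.3 25" --pt "0.006 0.001 0.006 0.9 -1.4 1.3 25" --pt "0.006 0.001 0.006 0.9 -1.4 1.3 25" --pt "0 0 0 0 0 0 25"

```text
t: 20.62
eef_pos: [582.1, 126.6, 71.2]
tcp_rot: [-3.14, 0.793, 0.195]
ft_force: [0.4, 0.0, -2.7]
opening: 0.442
```

Run:
```python
from h import *
st()
g=rows((598,128,75),ori(12,-45),25,3)
```

```text
t 20.62 grasp [595.4 129.1  84.6] z [-0.699 -0.136 -0.702] y [ 0.192 -0.981 -0.001] j [ 0.13  0.95  1.24 -0.05  1.74  1.51] F [ 0.4  0.  -2.7] op 0.442
n 3 [ [0.0029, 0.0006, 0.0017, -0.23, 0.15, -0.19, 25.0],
[0.0029, 0.0006, 0.0017, -0.23, 0.15, -0.19, 25.0],
[0.0029, 0.0006, 0.0017, -0.23, 0.15, -0.19, 25.0] ]
```

servo_tool --pt "0.003 0.0005 0.002 0 0 0 25" --pt "0.003 0.0005 0.002 0 0 0 25" --pt "0.002 0 0.002 0 0 0 25" --pt "0 0 0 0 0 0 25"

```text
t: 20.95
eef_pos: [584.2, 125.6, 62.0]
tcp_rot: [-3.14, 0.792, 0.196]
ft_force: [0.5, -0.1, -1.5]
opening: 0.44
```

servo_tool --pt "0.002 0 0.002 0 0 0 25"

```text
t: 21.03
eef_pos: [584.4, 125.6, 61.3]
tcp_rot: [-3.14, 0.791, 0.196]
ft_force: [0.1, 0.2, 26.0]
opening: 0.437
```

Contact with the floor. Release and retreat.

servo_tool --pt "0 0 0 0 0 0 75" --pt "0 0 0 0 0 0 75" --pt "0 0 0 0 0 0 75" --pt "0 0 0 0 0 0 75" --pt "0 0 -0.02 0 0 0 75" --pt "0 0 -0.03 0 0 0 75" --pt "-0.01 0 -0.03 0 0 0 75" --pt "-0.03 0 -0.03 0 0 0 75"

```text
t: 21.7
eef_pos: [632.1, 135.8, 164.6]
tcp_rot: [-3.138, 0.803, 0.199]
ft_force: [-1.5, 0.5, 1.0]
opening: 0.75
```

Run:
```python
from h import *
st()
T=cam('top');S=cam('side')
cv2.imwrite('pics/v7.png',cv2.resize(np.hstack([T['img'][120:280,60:400],S['img'][110:330,150:380][:160] if 0 else cv2.resize(S['img'][100:340,150:400],(167,160))]),None,fx=1.55,fy=1.55,interpolation=cv2.INTER_CUBIC))
cv2.imwrite('pics/tc.png',T['img']);cv2.imwrite('pics/sc.png',S['img'])
# dish & cup: gray masks
for n,c,roi in (('top',T,(85,165,180,255)),('side',S,(295,210,375,330))):
    for w in blobs(c,(0,0,0),(179,60,170),roi,150):
        if len(w)>5: print(n,cv2.contourArea(w),cv2.boundingRect(w),[np.round(np.array(x),1).tolist() for x in cv2.fitEllipse(w)])
```

```text
t 21.7 grasp [645.5 138.5 177.8] z [-0.706 -0.139 -0.695] y [ 0.195 -0.981 -0.002] j [ 0.13  0.94  1.01 -0.05  2.    1.5 ] F [-1.5  0.5  1. ] op 0.75
side 2475.5 (305, 271, 61, 55) [[334.7, 296.7], [52.9, 60.2], 108.6]
side 750.0 (331, 219, 28, 37) [[343.2, 235.8], [26.0, 38.2], 8.4]
```

View pics/v7.png

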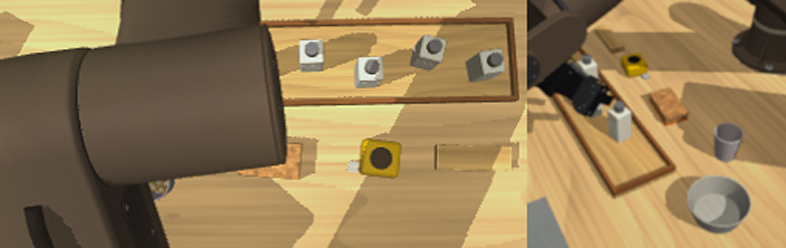

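All five bottles stand. Now I'll measure the cup and dish from the stored first top picture and the side view.

Run:
```python
from h import *
T=cam('top');S=cam('side');T=dict(T);T['img']=cv2.imread('pics/top0.png')
for w in blobs(T,(0,0,0),(179,75,150),(85,165,180,255),100):
    print(cv2.contourArea(w),cv2.boundingRect(w),[np.round(np.array(x),1).tolist() for x in cv2.fitEllipse(w)])
a=cv2.resize(T['img'][165:260,85:185],None,fx=5,fy=5,interpolation=cv2.INTER_CUBIC)
b=cv2.resize(S['img'][210:335,295:375],None,fx=3.8,fy=3.8,interpolation=cv2.INTER_CUBIC)
cv2.imwrite('pics/v8.png',np.hstack([a,b]));print(a.shape,b.shape)
```

```text
1548.5 (92, 173, 45, 46) [[113.8, 195.2], [43.5, 45.4], 29.2]
479.0 (145, 225, 27, 25) [[157.7, 237.1], [23.6, 26.2], 73.0]
(475, 500, 3) (475, 304, 3)
```

View pics/v8.png

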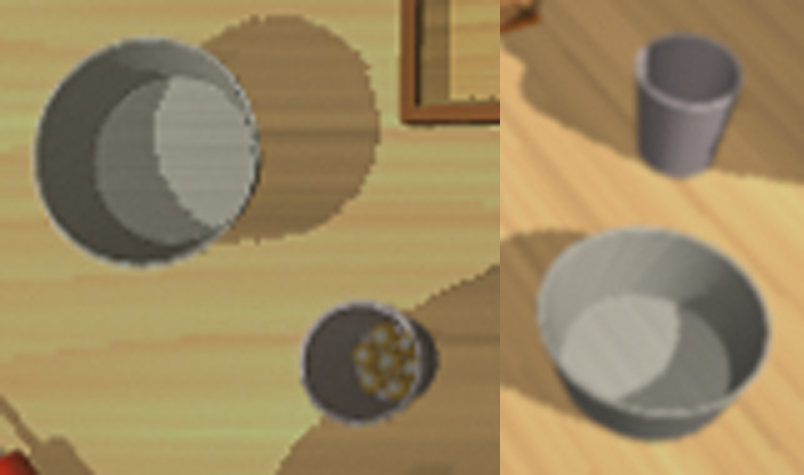

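Run:
```python
from h import *
T=cam('top');S=cam('side')
for n,a,b,z in(('dish rim',(114.4,195.6),(335.5,293.9),50),('cup rim',(157.2,237.6),(345,228.9),75)):
    p,e=two(T,a,S,b);print(n,np.round(p,1),round(e,1),np.round(onz(T,*a,z),1),np.round(onz(S,*b,z),1))
st()
g=rows((480,230,260),ori(0,0),90,14)
```

```text
dish rim [502.4 424.8  40.6] 1.1 [501.9 420.6  50. ] [507.  430.4  50. ]
cup rim [385.5 292.1  66.7] 1.8 [386.4 289.2  75. ] [390.6 298.8  75. ]
t 22.0 grasp [644.5 138.3 178.8] z [-0.704 -0.139 -0.697] y [ 0.195 -0.981 -0.002] j [ 0.13  0.93  1.01 -0.05  1.99  1.5 ] F [-1.5 -0.4 -1.1] op 0.749
n 14 [ [-0.0102, -0.0088, 0.0033, 0.31, 3.26, 0.76, 90.0],
[-0.0105, -0.0087, 0.0027, 0.31, 3.26, 0.76, 90.0],
[-0.0107, -0.0085, 0.0021, 0.31, 3.26, 0.76, 90.0],
[-0.011, -0.0083, 0.0014, 0.31, 3.26, 0.76, 90.0],
[-0.0111, -0.0082, 0.0008, 0.31, 3.26, 0.76, 90.0],
[-0.0113, -0.008, 0.0001, 0.31, 3.26, 0.76, 90.0],
[-0.0114, -0.0078, -0.0005, 0.31, 3.26, 0.76, 90.0],
[-0.0114, -0.0077, -0.0012, 0.31, 3.26, 0.76, 90.0],
[-0.0114, -0.0075, -0.0019, 0.31, 3.26, 0.76, 90.0],
[-0.0114, -0.0073, -0.0025, 0.31, 3.26, 0.76, 90.0],
[-0.0113, -0.0072, -0.0032, 0.31, 3.26, 0.76, 90.0],
[-0.0112, -0.0071, -0.0039, 0.31, 3.26, 0.76, 90.0],
[-0.0111, -0.0069, -0.0045, 0.31, 3.26, 0.76, 90.0],
[-0.0109, -0.0068, -0.0052, 0.31, 3.26, 0.76, 90.0] ]
```

Cup at about (388,292) and dish at about (503,423). The two-view rim heights read about 9 mm low, as they did for the bottle caps. I'll approach the cup with the tool yawed 75° and tilted 45°.

Run:
```python
from h import *
g=rows((430,240,230),ori(75,40),95,18)
```

```text
n 18 [ [-0.008, -0.0079, 0.0056, -0.2, 4.23, -3.86, 95.0],
[-0.0078, -0.0085, 0.0049, -0.2, 4.23, -3.86, 95.0],
[-0.0076, -0.0091, 0.0042, -0.2, 4.23, -3.86, 95.0],
[-0.0072, -0.0097, 0.0035, -0.2, 4.23, -3.86, 95.0],
[-0.0068, -0.0103, 0.0028, -0.2, 4.23, -3.86, 95.0],
[-0.0063, -0.0109, 0.0022, -0.2, 4.23, -3.86, 95.0],
[-0.0057, -0.0114, 0.0016, -0.2, 4.23, -3.86, 95.0],
[-0.005, -0.0118, 0.0011, -0.2, 4.23, -3.86, 95.0],
[-0.0042, -0.0122, 0.0006, -0.2, 4.23, -3.86, 95.0],
[-0.0034, -0.0126, 0.0002, -0.2, 4.23, -3.86, 95.0],
[-0.0026, -0.0129, -0.0002, -0.2, 4.23, -3.86, 95.0],
[-0.0017, -0.0131, -0.0005, -0.2, 4.23, -3.86, 95.0],
[-0.0007, -0.0133, -0.0008, -0.2, 4.23, -3.86, 95.0],
[0.0002, -0.0134, -0.0009, -0.2, 4.23, -3.86, 95.0],
[0.0012, -0.0134, -0.001, -0.2, 4.23, -3.86, 95.0],
[0.0022, -0.0134, -0.0011, -0.2, 4.23, -3.86, 95.0],
[0.0032, -0.0133, -0.001, -0.2, 4.23, -3.86, 95.0],
[0.0041, -0.0132, -0.0009, -0.2, 4.23, -3.86, 95.0] ]
```

servo_tool --pt "-0.016 -0.008 -0.004 -0.2 4.2 -3.9 95" --pt "-0.012 -0.0085 0 -0.2 4.2 -3.9 95" --pt "-0.008 -0.009 0.002 -0.2 4.2 -3.9 95" --pt "-0.007 -0.01 0.003 -0.2 4.2 -3.9 95" --pt "-0.007 -0.01 0.003 -0.2 4.2 -3.9 95" --pt "-0.006 -0.011 0.002 -0.2 4.2 -3.9 95" --pt "-0.006 -0.0115 0.002 -0.2 4.2 -3.9 95" --pt "-0.005 -0.012 0.001 -0.2 4.2 -3.9 95"

```text
t: 22.67
eef_pos: [540.1, 185.4, 189.8]
tcp_rot: [-2.902, 0.132, 0.738]
ft_force: [-0.2, -0.1, -0.1]
opening: 0.952
```

Run:
```python
from h import *
st()
g=rows((420,245,215),ori(75,45),95,8)
```

```text
t 22.67 grasp [544.9 183.7 208.1] z [-0.254  0.09  -0.963] y [ 0.63  -0.74  -0.235] j [0.15 0.53 1.58 0.13 1.27 0.95] F [-0.2 -0.1 -0.1] op 0.952
n 8 [ [-0.0045, -0.0157, 0.0037, -0.2, 5.85, -4.74, 95.0],
[-0.0036, -0.0162, 0.0031, -0.2, 5.85, -4.74, 95.0],
[-0.0025, -0.0167, 0.0025, -0.2, 5.85, -4.74, 95.0],
[-0.0013, -0.017, 0.002, -0.2, 5.85, -4.74, 95.0],
[-0.0001, -0.0172, 0.0017, -0.2, 5.85, -4.74, 95.0],
[0.0011, -0.0173, 0.0015, -0.2, 5.85, -4.74, 95.0],
[0.0024, -0.0174, 0.0014, -0.2, 5.85, -4.74, 95.0],
[0.0037, -0.0173, 0.0015, -0.2, 5.85, -4.74, 95.0] ]
```

servo_tool --pt "-0.0045 -0.016 0.003 -0.2 5.9 -4.7 95" --pt "-0.0035 -0.016 0.003 -0.2 5.9 -4.7 95" --pt "-0.0025 -0.017 0.002 -0.2 5.9 -4.7 95" --pt "-0.001 -0.017 0.002 -0.2 5.9 -4.7 95" --pt "0 -0.017 0.001 -0.2 5.9 -4.7 95" --pt "0.001 -0.017 0.001 -0.2 5.9 -4.7 95" --pt "0.002 -0.017 0.001 -0.2 5.9 -4.7 95" --pt "0.003 -0.017 0.001 -0.2 5.9 -4.7 95"

```text
t: 23.33
eef_pos: [429.6, 252.4, 198.1]
tcp_rot: [-3.042, -0.651, 1.172]
ft_force: [0.5, 1.3, -0.8]
opening: 0.95
```

Run:
```python
from h import *
st()
g=rows((388,288,140),ori(75,45),95,8)
```

```text
t 23.33 grasp [426.8 241.1 213.1] z [ 0.143  0.594 -0.792] y [ 0.94  -0.331 -0.079] j [ 0.06  0.29  2.16  1.02  0.76 -0.36] F [ 0.5  1.3 -0.8] op 0.95
n 8 [ [-0.0024, -0.0058, 0.01, -0.06, 0.92, -0.79, 95.0],
[-0.0025, -0.0058, 0.01, -0.06, 0.92, -0.79, 95.0],
[-0.0026, -0.0059, 0.0099, -0.06, 0.92, -0.79, 95.0],
[-0.0027, -0.0059, 0.0099, -0.06, 0.92, -0.79, 95.0],
[-0.0027, -0.006, 0.0098, -0.06, 0.92, -0.79, 95.0],
[-0.0028, -0.006, 0.0098, -0.06, 0.92, -0.79, 95.0],
[-0.0029, -0.0061, 0.0097, -0.06, 0.92, -0.79, 95.0],
[-0.003, -0.0061, 0.0096, -0.06, 0.92, -0.79, 95.0] ]
```

servo_tool --pt "-0.003 -0.007 0.012 -0.1 1 -0.9 95" --pt "-0.003 -0.007 0.012 -0.1 1 -0.9 95" --pt "-0.003 -0.007 0.012 -0.1 1 -0.9 95" --pt "-0.003 -0.007 0.012 -0.1 1 -0.9 95" --pt "-0.003 -0.007 0.012 -0.1 1 -0.9 95" --pt "-0.003 -0.007 0.012 -0.1 1 -0.9 95" --pt "-0.003 -0.007 0.008 -0.1 1 -0.9 95" --pt "0 0 0 0 0 0 95"

```text
t: 24.0
eef_pos: [380.5, 301.0, 116.6]
tcp_rot: [-3.137, -0.773, 1.302]
ft_force: [0.9, 0.7, -0.1]
opening: 0.95
```

Run:
```python
from h import *
st()
T=cam('top');S=cam('side')
cv2.imwrite('pics/v9.png',np.hstack([cv2.resize(T['img'][160:290,80:240],None,fx=2.6,fy=2.6,interpolation=cv2.INTER_CUBIC),cv2.resize(S['img'][140:310,265:400],(268,338))]))
g=rows((388,292,46),ori(75,45),95,8)
```

```text
t 24.0 grasp [377.1 288.2 130.1] z [ 0.18   0.675 -0.716] y [ 0.965 -0.262 -0.004] j [ 0.15  0.48  2.38  1.67  0.7  -1.15] F [ 0.9  0.7 -0.1] op 0.95
n 8 [ [-0.0069, 0.001, 0.0082, 0.01, 0.08, -0.03, 95.0],
[-0.0069, 0.001, 0.0082, 0.01, 0.08, -0.03, 95.0],
[-0.0069, 0.001, 0.0082, 0.01, 0.08, -0.03, 95.0],
[-0.0069, 0.001, 0.0082, 0.01, 0.08, -0.03, 95.0],
[-0.0069, 0.001, 0.0082, 0.01, 0.08, -0.03, 95.0],
[-0.0069, 0.001, 0.0081, 0.01, 0.08, -0.03, 95.0],
[-0.0069, 0.001, 0.0081, 0.01, 0.08, -0.03, 95.0],
[-0.007, 0.001, 0.0081, 0.01, 0.08, -0.03, 95.0] ]
```

View pics/v9.png

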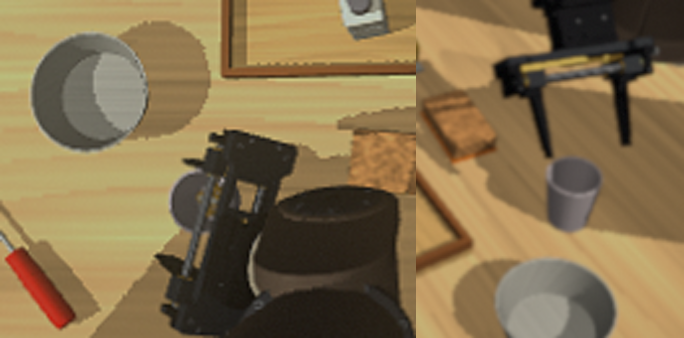

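servo_tool --pt "-0.003 0.008 0.003 0 0 0 95" --pt "-0.008 0.002 0.009 0 0 0 95" --pt "-0.008 0 0.009 0 0 0 95" --pt "-0.008 0 0.009 0 0 0 95" --pt "-0.008 0 0.009 0 0 0 95" --pt "-0.007 0 0.008 0 0 0 95" --pt "-0.006 0 0.007 0 0 0 95" --pt "0 0 0 0 0 0 95"

```text
t: 24.77
eef_pos: [402.7, 299.1, 45.6]
tcp_rot: [3.134, -0.776, 1.305]
ft_force: [-0.9, 0.4, -0.1]
opening: 0.955
```

Run:
```python
from h import *
st()
g=rows((388,292,45),ori(75,45),95,2)
```

```text
t 24.77 grasp [399.1 286.3  59.2] z [ 0.191  0.674 -0.714] y [ 0.964 -0.267  0.005] j [ 0.14  0.68  2.37  1.9   0.74 -1.45] F [-0.9  0.4 -0.1] op 0.955
n 2 [ [-0.004, -0.0062, 0.0059, 0.28, 0.28, -0.07, 95.0],
[-0.004, -0.0062, 0.0059, 0.28, 0.28, -0.07, 95.0] ]
```

servo_tool --pt "-0.001 -0.007 0.001 0.3 0.3 0 95" --pt "-0.004 -0.005 0.006 0.3 0.3 0 95" --pt "-0.003 0 0.004 0 0 0 95" --pt "0 0 0 0 0 0 95"

```text
t: 25.1
eef_pos: [393.4, 304.1, 33.3]
tcp_rot: [-3.14, -0.789, 1.306]
ft_force: [0.7, 0.7, -0.4]
opening: 0.948
```

Run:
```python
from h import *
st()
g=rows((388,292,45),ori(75,45),95,1)
```

```text
t 25.1 grasp [389.9 291.1  46.7] z [ 0.185  0.685 -0.704] y [ 0.965 -0.261 -0.001] j [ 0.15  0.72  2.39  1.96  0.78 -1.53] F [ 0.7  0.7 -0.4] op 0.948
n 1 [ [-0.0011, -0.0021, 0.0015, 0.06, -0.22, -0.13, 95.0] ]
```

servo_tool --pt "-0.001 -0.001 0.001 0 0 0 45" --pt "0 0 0 0 0 0 45" --pt "0 0 0 0 0 0 45" --pt "0 0 0 0 0 0 45" --pt "0 0 0 0 0 0 45" --pt "0 0 0 0 0 0 45" --pt "0 0 0 0 0 0 45"

```text
t: 25.68
eef_pos: [393.0, 304.3, 33.4]
tcp_rot: [3.14, -0.789, 1.308]
ft_force: [0.1, -1.1, -1.8]
opening: 0.673
```

Run:
```python
from h import *
st()
T=cam('top','t9.png')
g=rows((390,292,130),ori(75,45),45,5)
g=rows((480,370,150),ori(75,0),45,8,g)
```

```text
t 25.68 grasp [389.4 291.3  46.8] z [ 0.186  0.685 -0.704] y [ 0.965 -0.261  0.001] j [ 0.15  0.72  2.39  1.96  0.78 -1.54] F [ 0.1 -1.1 -1.8] op 0.673
n 5 [ [0.0119, 0.0001, -0.0116, 0.03, -0.05, -0.01, 45.0],
[0.0119, 0.0001, -0.0116, 0.03, -0.05, -0.01, 45.0],
[0.0119, 0.0001, -0.0116, 0.03, -0.05, -0.01, 45.0],
[0.0119, 0.0001, -0.0116, 0.03, -0.05, -0.01, 45.0],
[0.0119, 0.0001, -0.0116, 0.03, -0.05, -0.01, 45.0] ]
n 8 [ [0.0086, 0.0083, 0.0069, -0.0, -5.62, 0.0, 45.0],
[0.0093, 0.0083, 0.0058, 0.0, -5.62, -0.0, 45.0],
[0.0098, 0.0083, 0.0047, 0.0, -5.62, 0.0, 45.0],
[0.0102, 0.0083, 0.0035, 0.0, -5.63, 0.0, 45.0],
[0.0105, 0.0083, 0.0023, 0.0, -5.62, -0.0, 45.0],
[0.0107, 0.0083, 0.0011, -0.0, -5.62, 0.0, 45.0],
[0.0107, 0.0083, -0.0001, 0.0, -5.63, 0.0, 45.0],
[0.0107, 0.0083, -0.0014, 0.0, -5.62, -0.0, 45.0] ]
```

servo_tool --pt "0 0 0 0 0 0 45" --pt "0.01 0 -0.01 0 0 0 45" --pt "0.014 0 -0.014 0 0 0 45" --pt "0.015 0 -0.015 0 0 0 45" --pt "0.015 0 -0.015 0 0 0 45" --pt "0.012 0 -0.012 0 0 0 45" --pt "0 0 0 0 0 0 45"

```text
t: 26.32
eef_pos: [392.3, 303.2, 128.2]
tcp_rot: [-3.137, -0.784, 1.302]
ft_force: [0.4, -0.0, -2.7]
opening: 0.675
```

Run:
```python
from h import *
st()
T=cam('top');S=cam('side')
cv2.imwrite('pics/v10.png',np.hstack([cv2.resize(T['img'][160:290,80:240],None,fx=2.6,fy=2.6,interpolation=cv2.INTER_CUBIC),cv2.resize(S['img'][140:310,265:400],(268,338))]))
g=rows((494,386,150),ori(75,45),45,8)
```

```text
t 26.32 grasp [388.9 290.2 141.6] z [ 0.183  0.682 -0.708] y [ 0.965 -0.262 -0.003] j [ 0.15  0.46  2.34  1.62  0.71 -1.08] F [ 0.4 -0.  -2.7] op 0.675
n 8 [ [0.0116, 0.0096, 0.0096, -0.01, 0.01, -0.04, 45.0],
[0.0116, 0.0096, 0.0096, -0.01, 0.01, -0.04, 45.0],
[0.0116, 0.0096, 0.0096, -0.01, 0.01, -0.04, 45.0],
[0.0116, 0.0096, 0.0097, -0.01, 0.01, -0.04, 45.0],
[0.0116, 0.0096, 0.0097, -0.01, 0.01, -0.04, 45.0],
[0.0116, 0.0096, 0.0097, -0.01, 0.01, -0.04, 45.0],
[0.0116, 0.0096, 0.0097, -0.01, 0.01, -0.04, 45.0],
[0.0115, 0.0096, 0.0097, -0.01, 0.01, -0.04, 45.0] ]
```

View pics/v10.png

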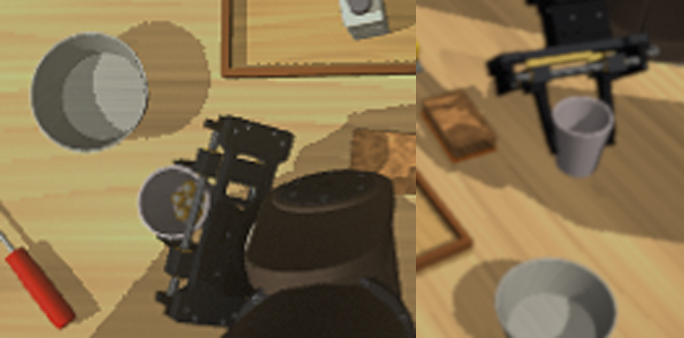

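The cup is held upright with the knobs in it (top crop, about (185,195)). I'll carry it near the dish while tilting only partway (to a≈0), then yaw and pour towards +x.

Run:
```python
from h import *
g=rows((455,395,150),ori(75,10),45,14)
```

```text
n 14 [ [0.0057, 0.0026, 0.0054, -0.01, -2.49, -0.02, 45.0],
[0.0059, 0.0026, 0.0051, -0.01, -2.49, -0.02, 45.0],
[0.0062, 0.0026, 0.0048, -0.01, -2.49, -0.02, 45.0],
[0.0064, 0.0026, 0.0045, -0.01, -2.49, -0.02, 45.0],
[0.0066, 0.0026, 0.0042, -0.01, -2.49, -0.02, 45.0],
[0.0067, 0.0026, 0.0039, -0.01, -2.49, -0.02, 45.0],
[0.0069, 0.0026, 0.0036, -0.01, -2.49, -0.02, 45.0],
[0.007, 0.0026, 0.0032, -0.01, -2.49, -0.02, 45.0],
[0.0072, 0.0026, 0.0029, -0.01, -2.49, -0.02, 45.0],
[0.0073, 0.0026, 0.0025, -0.01, -2.49, -0.02, 45.0],
[0.0074, 0.0026, 0.0022, -0.01, -2.49, -0.02, 45.0],
[0.0075, 0.0026, 0.0018, -0.01, -2.49, -0.02, 45.0],
[0.0075, 0.0026, 0.0014, -0.01, -2.49, -0.02, 45.0],
[0.0076, 0.0026, 0.0011, -0.01, -2.49, -0.02, 45.0] ]
```

servo_tool --pt "0.006 0.0026 0.0054 0 -2.5 0 45" --pt "0.006 0.0026 0.005 0 -2.5 0 45" --pt "0.006 0.0026 0.005 0 -2.5 0 45" --pt "0.0065 0.0026 0.0045 0 -2.5 0 45" --pt "0.0065 0.0026 0.004 0 -2.5 0 45" --pt "0.0065 0.0026 0.004 0 -2.5 0 45" --pt "0.007 0.0026 0.0035 0 -2.5 0 45" --pt "0.007 0.0026 0.003 0 -2.5 0 45"

```text
t: 27.08
eef_pos: [425.5, 356.8, 114.6]
tcp_rot: [-3.117, -0.409, 1.293]
ft_force: [-0.4, 0.2, -3.5]
opening: 0.669
```

Run:
```python
from h import *
st()
g=rows((458,398,150),ori(75,5),45,7)
```

```text
t 27.08 grasp [423.9 349.4 132. ] z [ 0.086  0.389 -0.917] y [ 0.964 -0.265 -0.022] j [0.42 0.46 2.05 0.74 0.49 0.05] F [-0.4  0.2 -3.5] op 0.669
n 7 [ [0.0075, 0.0029, 0.0007, -0.16, -2.63, -0.1, 45.0],
[0.0075, 0.0029, 0.0004, -0.16, -2.63, -0.1, 45.0],
[0.0075, 0.0029, -0.0, -0.16, -2.63, -0.1, 45.0],
[0.0075, 0.0029, -0.0004, -0.16, -2.63, -0.1, 45.0],
[0.0075, 0.0029, -0.0008, -0.16, -2.63, -0.1, 45.0],
[0.0074, 0.0029, -0.0011, -0.16, -2.63, -0.1, 45.0],
[0.0074, 0.0029, -0.0015, -0.16, -2.63, -0.1, 45.0] ]
```

servo_tool --pt "0.0075 0.003 0 -0.2 -2.2 0 45" --pt "0.0075 0.003 0 -0.2 -2.2 0 45" --pt "0.0075 0.003 -0.001 -0.2 -2.2 0 45" --pt "0.0075 0.003 -0.001 -0.2 -2.2 0 45" --pt "0.0075 0.003 -0.001 -0.2 -2.2 0 45" --pt "0.0075 0.003 -0.002 -0.2 -2.2 0 45" --pt "0.0075 0.003 -0.002 -0.2 -2.2 0 45"

```text
t: 27.67
eef_pos: [453.5, 398.4, 119.6]
tcp_rot: [-3.118, -0.106, 1.3]
ft_force: [0.9, 0.0, -3.4]
opening: 0.67
```

Run:
```python
from h import *
st()
g=rows((465,408,145),ori(20,5),45,10)
```

```text
t 27.67 grasp [453.4 396.3 138.5] z [ 0.006  0.108 -0.994] y [ 0.964 -0.265 -0.023] j [0.57 0.55 1.76 0.13 0.77 0.75] F [ 0.9  0.  -3.4] op 0.67
n 10 [ [0.0015, 0.001, -0.0005, -0.65, -0.04, 5.43, 45.0],
[0.0015, 0.0009, -0.0005, -0.65, -0.04, 5.43, 45.0],
[0.0016, 0.0007, -0.0005, -0.65, -0.04, 5.43, 45.0],
[0.0016, 0.0006, -0.0005, -0.65, -0.04, 5.43, 45.0],
[0.0017, 0.0004, -0.0005, -0.65, -0.04, 5.43, 45.0],
[0.0017, 0.0003, -0.0005, -0.65, -0.04, 5.43, 45.0],
[0.0017, 0.0001, -0.0005, -0.65, -0.04, 5.43, 45.0],
[0.0017, -0.0, -0.0005, -0.65, -0.04, 5.43, 45.0],
[0.0016, -0.0002, -0.0005, -0.65, -0.04, 5.43, 45.0],
[0.0016, -0.0003, -0.0005, -0.65, -0.04, 5.43, 45.0] ]
```

servo_tool --pt "0.0015 0.001 -0.001 -0.6 0 5.4 45" --pt "0.0015 0.001 -0.001 -0.6 0 5.4 45" --pt "0.0015 0.001 -0.001 -0.6 0 5.4 45" --pt "0.0015 0.0005 -0.001 -0.6 0 5.4 45" --pt "0.0015 0.0005 -0.001 -0.6 0 5.4 45" --pt "0.0015 0 -0.001 -0.6 0 5.4 45" --pt "0.0015 0 -0.001 -0.6 0 5.4 45" --pt "0.0015 0 -0.001 -0.6 0 5.4 45"

```text
t: 28.33
eef_pos: [455.4, 406.0, 107.4]
tcp_rot: [-3.121, -0.046, 0.524]
ft_force: [-0.2, -0.6, -2.1]
opening: 0.67
```

Run:
```python
from h import *
st()
T=cam('top');S=cam('side')
cv2.imwrite('pics/v11.png',np.hstack([cv2.resize(T['img'][140:270,40:200],None,fx=2.6,fy=2.6,interpolation=cv2.INTER_CUBIC),cv2.resize(S['img'][170:340,265:400],(268,338))]))
g=rows((466,409,130),ori(20,-35),45,9)
```

```text
t 28.33 grasp [454.8 405.2 126.4] z [ 0.029  0.041 -0.999] y [ 0.501 -0.865 -0.021] j [0.61 0.58 1.74 0.02 0.78 1.64] F [-0.2 -0.6 -2.1] op 0.67
n 9 [ [-0.0001, 0.0002, -0.0004, 0.2, -4.16, 1.15, 45.0],
[-0.0001, 0.0002, -0.0005, 0.2, -4.16, 1.15, 45.0],
[-0.0001, 0.0001, -0.0006, 0.2, -4.16, 1.15, 45.0],
[-0.0002, 0.0001, -0.0007, 0.2, -4.16, 1.15, 45.0],
[-0.0002, 0.0001, -0.0007, 0.2, -4.16, 1.15, 45.0],
[-0.0003, 0.0001, -0.0008, 0.2, -4.16, 1.15, 45.0],
[-0.0003, 0.0, -0.0009, 0.2, -4.16, 1.15, 45.0],
[-0.0004, 0.0, -0.001, 0.2, -4.16, 1.15, 45.0],
[-0.0005, -0.0, -0.0011, 0.2, -4.16, 1.15, 45.0] ]
```

View pics/v11.png

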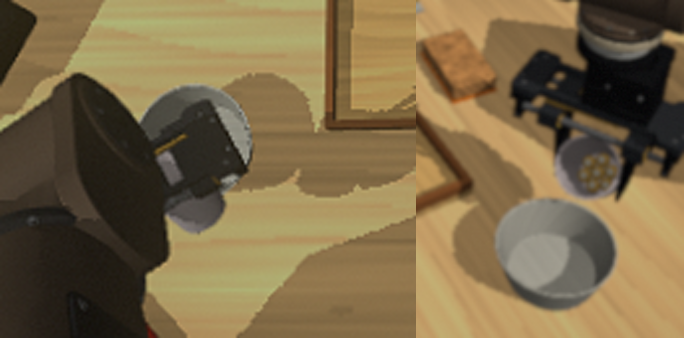

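servo_tool --pt "0.001 0 -0.001 0.2 -4.2 1.2 45" --pt "0.001 0 -0.001 0.2 -4.2 1.2 45" --pt "0.001 0 -0.001 0.2 -4.2 1.2 45" --pt "0.001 0 -0.001 0.2 -4.2 1.2 45" --pt "0.001 0 -0.001 0.2 -4.2 1.2 45" --pt "0.001 0 -0.001 0.2 -4.2 1.2 45" --pt "0.001 0 -0.001 0.2 -4.2 1.2 45" --pt "0.001 0 -0.001 0.2 -4.2 1.2 45"

```text
t: 29.1
eef_pos: [456.8, 410.0, 104.7]
tcp_rot: [-3.107, 0.592, 0.414]
ft_force: [-0.3, -0.5, -2.9]
opening: 0.67
```

Run:
```python
from h import *
st()
g=rows((467,410,115),ori(20,-55),45,6)
```

```text
t 29.1 grasp [466.7 413.7 120.4] z [-0.524 -0.193 -0.83 ] y [ 0.385 -0.923 -0.029] j [0.57 0.83 1.32 0.12 1.57 1.7 ] F [-0.3 -0.5 -2.9] op 0.67
n 6 [ [-0.0008, 0.0006, 0.0008, 0.11, -3.51, 0.51, 45.0],
[-0.0008, 0.0006, 0.0008, 0.11, -3.51, 0.51, 45.0],
[-0.0007, 0.0006, 0.0008, 0.11, -3.51, 0.51, 45.0],
[-0.0007, 0.0006, 0.0007, 0.11, -3.51, 0.51, 45.0],
[-0.0006, 0.0006, 0.0007, 0.11, -3.51, 0.51, 45.0],
[-0.0006, 0.0006, 0.0007, 0.11, -3.51, 0.51, 45.0] ]
```

servo_tool --pt "0 0.0005 0.001 0 -3 0.4 45" --pt "0 0.0005 0.001 0 -3 0.4 45" --pt "0 0.0005 0.001 0 -3 0.4 45" --pt "0 0.0005 0.001 0 -3 0.4 45" --pt "0 0.0005 0.001 0 -3 0.4 45" --pt "0 0 0.001 0 -3 0.4 45" --pt "0 0 0 0 0 0 45" --pt "0 0 0 0 0 0 45"

```text
t: 29.77
eef_pos: [451.4, 406.3, 85.8]
tcp_rot: [-3.066, 0.947, 0.445]
ft_force: [0.0, -0.4, -1.3]
opening: 0.675
```

Run:
```python
from h import *
st()
g=rows((466,410,114),ori(20,-73),45,5)
```

```text
t 29.77 grasp [465.9 411.6  96.9] z [-0.763 -0.28  -0.582] y [ 0.374 -0.926 -0.044] j [0.55 1.01 1.15 0.17 1.91 1.69] F [ 0.  -0.4 -1.3] op 0.675
n 5 [ [-0.0041, 0.0001, -0.002, 0.13, -3.72, 0.63, 45.0],
[-0.0042, 0.0001, -0.0018, 0.13, -3.72, 0.63, 45.0],
[-0.0043, 0.0002, -0.0016, 0.13, -3.72, 0.63, 45.0],
[-0.0044, 0.0002, -0.0014, 0.13, -3.72, 0.63, 45.0],
[-0.0045, 0.0002, -0.0012, 0.13, -3.72, 0.63, 45.0] ]
```

servo_tool --pt "-0.004 0 -0.003 0 -3.7 0 45" --pt "-0.004 0 -0.003 0 -3.7 0 45" --pt "-0.004 0 -0.002 0 -3.7 0 45" --pt "-0.004 0 -0.002 0 -3.7 0 45" --pt "-0.004 0 -0.001 0 -3.7 0 45" --pt "0 0 0 0 -2 0 45" --pt "0 0 0 0 0 0 45" --pt "0 0 0 0 0 0 45"

```text
t: 30.43
eef_pos: [450.3, 406.0, 109.0]
tcp_rot: [-2.862, 1.302, 0.658]
ft_force: [0.1, -0.3, -0.9]
opening: 0.669
```

Run:
```python
from h import *
st()
S=cam('side');h=cv2.cvtColor(S['img'],cv2.COLOR_BGR2HSV)
m=cv2.inRange(h,(15,110,60),(35,255,255))[260:335,295:375];print('brass px in dish area',cv2.countNonZero(m))
```

```text
t 30.43 grasp [467.4 412.7 113.8] z [-0.902 -0.349 -0.255] y [ 0.378 -0.923 -0.073] j [0.55 1.14 1.01 0.23 2.29 1.69] F [ 0.1 -0.3 -0.9] op 0.669
brass px in dish area 985
```

servo_tool --pt "0 0 0 0 3 0 45" --pt "0 0 0 0 -4 0 45" --pt "0 0 0 0 3 0 45" --pt "0 0 0 0 -4 0 45" --pt "0 0 0 0 0 0 45" --pt "0 0 0 0 0 0 45" --pt "0 0 0 0 0 0 45" --pt "0 0 0 0 0 0 45"

```text
t: 31.15
eef_pos: [449.9, 406.8, 111.3]
tcp_rot: [-2.815, 1.314, 0.707]
ft_force: [-0.4, 0.7, -0.8]
opening: 0.668
```

Run:
```python
from h import *
st()
g=rows((450,385,170),ori(50,0),45,16)
```

```text
t 31.15 grasp [467.1 413.4 115.9] z [-0.905 -0.35  -0.241] y [ 0.379 -0.922 -0.082] j [0.55 1.15 1.   0.23 2.3  1.69] F [-0.4  0.7 -0.8] op 0.668
n 16 [ [-0.0022, 0.0014, 0.0007, -1.39, 4.58, -1.27, 45.0],
[-0.0023, 0.0013, 0.0004, -1.39, 4.58, -1.27, 45.0],
[-0.0024, 0.0012, 0.0001, -1.39, 4.58, -1.27, 45.0],
[-0.0024, 0.0011, -0.0002, -1.39, 4.58, -1.27, 45.0],
[-0.0024, 0.001, -0.0005, -1.39, 4.58, -1.27, 45.0],
[-0.0023, 0.001, -0.0008, -1.39, 4.58, -1.27, 45.0],
[-0.0023, 0.0009, -0.001, -1.39, 4.58, -1.27, 45.0],
[-0.0022, 0.0008, -0.0013, -1.39, 4.58, -1.27, 45.0],
[-0.0021, 0.0008, -0.0016, -1.39, 4.58, -1.27, 45.0],
[-0.002, 0.0008, -0.0019, -1.39, 4.58, -1.27, 45.0],
[-0.0018, 0.0007, -0.0022, -1.39, 4.58, -1.27, 45.0],
[-0.0017, 0.0007, -0.0024, -1.39, 4.58, -1.27, 45.0],
[-0.0015, 0.0007, -0.0027, -1.39, 4.58, -1.27, 45.0],
[-0.0013, 0.0007, -0.0029, -1.39, 4.58, -1.27, 45.0],
[-0.001, 0.0007, -0.0031, -1.39, 4.58, -1.27, 45.0],
[-0.0008, 0.0007, -0.0033, -1.39, 4.58, -1.27, 45.0] ]
```

servo_tool --pt "-0.012 0.001 0 0 1 0 45" --pt "-0.014 0.001 0 -1 4 -1 45" --pt "-0.01 0.001 0 -1.4 5 -1.3 45" --pt "-0.008 0.001 0 -1.4 5 -1.3 45" --pt "-0.006 0.001 0 -1.4 5 -1.3 45" --pt "-0.005 0.001 -0.001 -1.4 5 -1.3 45" --pt "-0.004 0.001 -0.001 -1.4 5 -1.3 45" --pt "-0.003 0.001 -0.001 -1.4 5 -1.3 45"

```text
t: 31.82
eef_pos: [437.7, 383.8, 168.8]
tcp_rot: [-2.991, 0.652, 0.711]
ft_force: [1.0, 0.2, -0.9]
opening: 0.676
```

Run:
```python
from h import *
st()
g=rows((445,360,190),ori(65,10),45,9)
```

```text
t 31.82 grasp [448.1 389.1 183.8] z [-0.552 -0.278 -0.786] y [ 0.576 -0.808 -0.12 ] j [0.57 0.76 1.32 0.07 1.72 1.47] F [ 1.   0.2 -0.9] op 0.676
n 9 [ [-0.0006, 0.0028, 0.0005, -1.55, 4.97, -3.08, 45.0],
[-0.0008, 0.0027, 0.0003, -1.55, 4.97, -3.08, 45.0],
[-0.001, 0.0025, 0.0002, -1.55, 4.97, -3.08, 45.0],
[-0.0011, 0.0024, -0.0, -1.55, 4.97, -3.08, 45.0],
[-0.0012, 0.0022, -0.0002, -1.55, 4.97, -3.08, 45.0],
[-0.0012, 0.0021, -0.0004, -1.55, 4.97, -3.08, 45.0],
[-0.0013, 0.0019, -0.0006, -1.55, 4.97, -3.08, 45.0],
[-0.0013, 0.0018, -0.0008, -1.55, 4.97, -3.08, 45.0],
[-0.0013, 0.0016, -0.0011, -1.55, 4.97, -3.08, 45.0] ]
```

servo_tool --pt "-0.0005 0.003 0.0005 -1.7 5.5 -3.4 45" --pt "-0.001 0.003 0 -1.7 5.5 -3.4 45" --pt "-0.001 0.0025 0 -1.7 5.5 -3.4 45" --pt "-0.001 0.0025 0 -1.7 5.5 -3.4 45" --pt "-0.001 0.002 0 -1.7 5.5 -3.4 45" --pt "-0.001 0.002 -0.0005 -1.7 5.5 -3.4 45" --pt "-0.001 0.002 -0.0005 -1.7 5.5 -3.4 45" --pt "-0.001 0.002 -0.001 -1.7 5.5 -3.4 45"

```text
t: 32.48
eef_pos: [448.7, 366.6, 181.7]
tcp_rot: [3.113, -0.214, 1.155]
ft_force: [0.4, 1.1, -0.9]
opening: 0.671
```

Run:
```python
from h import *
st()
g=rows((460,310,195),ori(75,45),45,8)
```

```text
t 32.48 grasp [446.6 363.2 200.3] z [ 0.112  0.182 -0.977] y [ 0.912 -0.409  0.028] j [0.52 0.4  1.85 0.16 0.71 0.83] F [ 0.4  1.1 -0.9] op 0.671
n 8 [ [-0.0041, 0.004, -0.0004, 0.73, 4.1, -0.92, 45.0],
[-0.0041, 0.0039, -0.0009, 0.73, 4.1, -0.92, 45.0],
[-0.0041, 0.0038, -0.0013, 0.73, 4.1, -0.92, 45.0],
[-0.004, 0.0037, -0.0018, 0.73, 4.1, -0.92, 45.0],
[-0.004, 0.0036, -0.0022, 0.73, 4.1, -0.92, 45.0],
[-0.0039, 0.0034, -0.0026, 0.73, 4.1, -0.92, 45.0],
[-0.0037, 0.0033, -0.003, 0.73, 4.1, -0.92, 45.0],
[-0.0035, 0.0032, -0.0034, 0.73, 4.1, -0.92, 45.0] ]
```

servo_tool --pt "-0.004 0.004 -0.0005 0.7 4.4 -0.9 45" --pt "-0.004 0.004 -0.001 0.7 4.4 -0.9 45" --pt "-0.004 0.004 -0.0015 0.7 4.4 -0.9 45" --pt "-0.004 0.004 -0.002 0.7 4.4 -0.9 45" --pt "-0.004 0.0035 -0.002 0.7 4.4 -0.9 45" --pt "-0.004 0.0035 -0.0025 0.7 4.4 -0.9 45" --pt "-0.004 0.0035 -0.003 0.7 4.4 -0.9 45" --pt "-0.004 0.003 -0.0035 0.7 4.4 -0.9 45"

```text
t: 33.15
eef_pos: [458.4, 327.5, 190.0]
tcp_rot: [3.113, -0.759, 1.313]
ft_force: [0.5, 0.3, -1.8]
opening: 0.669
```

Run:
```python
from h import *
st()
T=cam('top');S=cam('side')
cv2.imwrite('pics/v12.png',np.hstack([cv2.resize(T['img'][120:270,70:270],None,fx=2.2,fy=2.2,interpolation=cv2.INTER_CUBIC),cv2.resize(S['img'][160:330,190:370],(350,330))]))
g=rows((560,250,185),ori(20,45),45,12)
```

```text
t 33.15 grasp [454.5 315.  203.7] z [ 0.203  0.658 -0.725] y [ 0.962 -0.274  0.021] j [ 0.2   0.37  2.13  1.3   0.68 -0.62] F [ 0.5  0.3 -1.8] op 0.669
n 12 [ [-0.003, 0.0109, -0.0007, -3.08, 0.09, 3.28, 45.0],
[-0.0025, 0.0111, -0.0002, -3.08, 0.09, 3.28, 45.0],
[-0.0019, 0.0112, 0.0004, -3.08, 0.09, 3.28, 45.0],
[-0.0013, 0.0113, 0.0009, -3.08, 0.09, 3.28, 45.0],
[-0.0007, 0.0113, 0.0015, -3.08, 0.09, 3.28, 45.0],
[-0.0001, 0.0112, 0.002, -3.08, 0.09, 3.28, 45.0],
[0.0004, 0.0111, 0.0026, -3.08, 0.09, 3.28, 45.0],
[0.001, 0.0109, 0.0031, -3.08, 0.09, 3.28, 45.0],
[0.0016, 0.0106, 0.0036, -3.08, 0.09, 3.28, 45.0],
[0.0021, 0.0103, 0.0041, -3.08, 0.09, 3.28, 45.0],
[0.0026, 0.0099, 0.0046, -3.08, 0.09, 3.28, 45.0],
[0.0031, 0.0095, 0.0051, -3.08, 0.09, 3.28, 45.0] ]
```

View pics/v12.png

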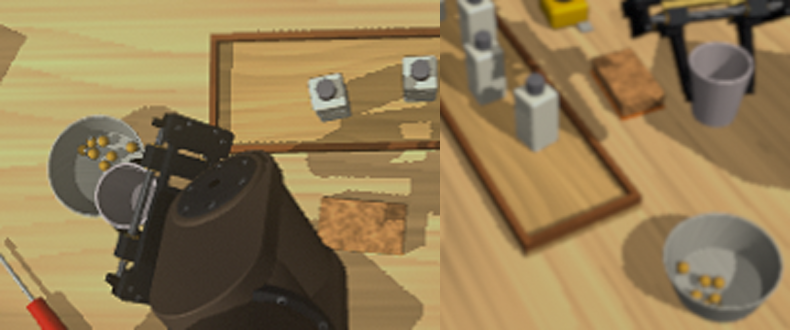

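All seven knobs are visible in the dish, in the top crop around (82–130, 138–164), and the cup is held upright. Now to the rack's free end.

servo_tool --pt "-0.003 0.011 -0.0005 -3.1 0 3.3 45" --pt "-0.0025 0.011 0 -3.1 0 3.3 45" --pt "-0.002 0.011 0.0005 -3.1 0 3.3 45" --pt "-0.0015 0.011 0.001 -3.1 0 3.3 45" --pt "-0.0005 0.011 0.0015 -3.1 0 3.3 45" --pt "0 0.011 0.002 -3.1 0 3.3 45" --pt "0.0005 0.011 0.0025 -3.1 0 3.3 45" --pt "0.001 0.011 0.003 -3.1 0 3.3 45"

```text
t: 33.92
eef_pos: [535.8, 277.0, 181.5]
tcp_rot: [3.124, -0.757, 0.633]
ft_force: [0.1, 1.4, -0.9]
opening: 0.67
```

Run:
```python
from h import *
st()
T=cam('top')
print('A cap',np.round(onz(T,218.6,160,115)), 'rack corner near/far',np.round(onz(T,166,188.5,25)),np.round(onz(T,167,136,25)))
g=rows((580,232,170),ori(-5,45),45,12)
```

```text
t 33.92 grasp [525.1 269.5 195.3] z [ 0.564  0.392 -0.727] y [ 0.582 -0.813  0.013] j [ 0.26  0.38  2.16  2.05  0.27 -0.77] F [ 0.1  1.4 -0.9] op 0.67
A cap [586. 122. 115.] rack corner near/far [524. 281.  25.] [677. 282.  25.]
n 12 [ [-0.0001, 0.0059, 0.0029, -2.29, 0.11, 2.43, 45.0],
[0.0001, 0.0057, 0.0031, -2.29, 0.11, 2.43, 45.0],
[0.0003, 0.0056, 0.0033, -2.29, 0.11, 2.43, 45.0],
[0.0005, 0.0055, 0.0035, -2.29, 0.11, 2.43, 45.0],
[0.0007, 0.0053, 0.0036, -2.29, 0.11, 2.43, 45.0],
[0.0009, 0.0051, 0.0038, -2.29, 0.11, 2.43, 45.0],
[0.0011, 0.0049, 0.004, -2.29, 0.11, 2.43, 45.0],
[0.0012, 0.0047, 0.0042, -2.29, 0.11, 2.43, 45.0],
[0.0014, 0.0045, 0.0043, -2.29, 0.11, 2.43, 45.0],
[0.0015, 0.0042, 0.0045, -2.29, 0.11, 2.43, 45.0],
[0.0017, 0.004, 0.0046, -2.29, 0.11, 2.43, 45.0],
[0.0018, 0.0037, 0.0047, -2.29, 0.11, 2.43, 45.0] ]
```

servo_tool --pt "0 0.006 0.003 -2.3 0 2.4 45" --pt "0 0.006 0.003 -2.3 0 2.4 45" --pt "0 0.0055 0.003 -2.3 0 2.4 45" --pt "0.0005 0.0055 0.0035 -2.3 0 2.4 45" --pt "0.0005 0.0055 0.0035 -2.3 0 2.4 45" --pt "0.001 0.005 0.004 -2.3 0 2.4 45" --pt "0.001 0.005 0.004 -2.3 0 2.4 45" --pt "0.001 0.005 0.004 -2.3 0 2.4 45"

```text
t: 34.63
eef_pos: [567.6, 259.9, 175.5]
tcp_rot: [3.128, -0.775, 0.277]
ft_force: [-1.0, 0.1, -1.7]
opening: 0.668
```

Run:
```python
from h import *
st()
g=rows((595,230,130),ori(-5,45),45,8)
```

```text
t 34.63 grasp [554.8 256.5 189.1] z [ 0.677  0.178 -0.714] y [ 0.264 -0.965  0.01 ] j [ 0.35  0.42  2.13  3.51  0.19 -1.88] F [-1.   0.1 -1.7] op 0.668
n 8 [ [-0.0024, 0.005, 0.0081, -1.73, 0.06, 1.85, 45.0],
[-0.0022, 0.0049, 0.0082, -1.73, 0.06, 1.85, 45.0],
[-0.0021, 0.0047, 0.0083, -1.73, 0.06, 1.85, 45.0],
[-0.002, 0.0045, 0.0085, -1.73, 0.06, 1.85, 45.0],
[-0.0019, 0.0043, 0.0086, -1.73, 0.06, 1.85, 45.0],
[-0.0017, 0.0041, 0.0087, -1.73, 0.06, 1.85, 45.0],
[-0.0016, 0.0039, 0.0088, -1.73, 0.06, 1.85, 45.0],
[-0.0016, 0.0037, 0.0089, -1.73, 0.06, 1.85, 45.0] ]
```

servo_tool --pt "-0.006 0.004 0.011 -0.5 0 0.5 45" --pt "-0.006 0.004 0.011 -0.5 0 0.5 45" --pt "-0.005 0.004 0.011 -0.8 0 0.8 45" --pt "-0.004 0.004 0.01 -1 0 1 45" --pt "-0.003 0.004 0.009 -1.7 0 1.8 45" --pt "-0.002 0.004 0.008 -1.7 0 1.8 45" --pt "-0.001 0.004 0.004 -1.7 0 1.8 45" --pt "0 0 0 0 0 0 45"

```text
t: 35.3
eef_pos: [602.0, 248.0, 117.8]
tcp_rot: [-3.124, -0.794, 0.06]
ft_force: [0.1, 0.1, -0.8]
opening: 0.671
```

Run:
```python
from h import *
st()
g=rows((601,229,115),ori(-5,45),45,5)
```

```text
t 35.3 grasp [588.5 246.8 131.1] z [ 0.711  0.06  -0.701] y [ 0.072 -0.997 -0.012] j [ 0.37  0.56  2.1   3.77  0.36 -1.94] F [ 0.1  0.1 -0.8] op 0.671
n 5 [ [-0.0007, 0.0042, 0.0038, -1.4, -0.09, 1.19, 45.0],
[-0.0006, 0.0042, 0.0039, -1.4, -0.09, 1.19, 45.0],
[-0.0006, 0.0041, 0.004, -1.4, -0.09, 1.19, 45.0],
[-0.0005, 0.004, 0.0041, -1.4, -0.09, 1.19, 45.0],
[-0.0004, 0.0039, 0.0042, -1.4, -0.09, 1.19, 45.0] ]
```

servo_tool --pt "-0.003 0.004 0.006 -0.8 0 0.8 45" --pt "-0.004 0.003 0.007 -0.8 0 0.8 45" --pt "-0.004 0.003 0.007 -0.8 0 0.8 45" --pt "-0.005 0.003 0.006 -0.8 0 0.5 45" --pt "-0.005 0.002 0.006 0 0 0 45" --pt "0 0 0 0 0 0 45"

```text
t: 35.8
eef_pos: [612.2, 236.1, 79.6]
tcp_rot: [-3.12, -0.799, -0.018]
ft_force: [0.2, -1.7, -2.1]
opening: 0.674
```

Run:
```python
from h import *
st()
g=rows((603,231,65),ori(0,45),45,5)
```

```text
t 35.8 grasp [598.6 235.9  92.8] z [ 0.717  0.009 -0.697] y [-0.002 -1.    -0.015] j [ 0.37  0.65  2.1   3.77  0.44 -1.87] F [ 0.2 -1.7 -2.1] op 0.674
n 5 [ [-0.0034, 0.0011, 0.0045, -0.11, -0.16, -0.14, 45.0],
[-0.0034, 0.0011, 0.0045, -0.11, -0.16, -0.14, 45.0],
[-0.0034, 0.0011, 0.0045, -0.11, -0.16, -0.14, 45.0],
[-0.0034, 0.0011, 0.0045, -0.11, -0.16, -0.14, 45.0],
[-0.0034, 0.001, 0.0045, -0.11, -0.16, -0.14, 45.0] ]
```

servo_tool --pt "-0.004 0.001 0.005 -0.2 -0.2 -0.2 45" --pt "-0.004 0.001 0.005 -0.2 -0.2 -0.2 45" --pt "-0.004 0.001 0.005 -0.2 -0.2 -0.2 45" --pt "-0.004 0.001 0.005 -0.2 -0.2 0 45" --pt "0 0 0 0 0 0 45"

```text
t: 36.22
eef_pos: [615.6, 231.8, 51.0]
tcp_rot: [3.136, -0.783, -0.001]
ft_force: [-0.3, -1.3, -1.7]
opening: 0.67
```

Run:
```python
from h import *
st()
g=rows((603,231,57),ori(0,45),45,3)
```

```text
t 36.22 grasp [602.2 231.9  64.5] z [ 0.706 -0.006 -0.709] y [-0.005 -1.     0.004] j [ 0.37  0.7   2.09  3.75  0.47 -1.86] F [-0.3 -1.3 -1.7] op 0.67
n 3 [ [-0.0016, 0.0002, 0.002, 0.12, 0.04, -0.02, 45.0],
[-0.0016, 0.0002, 0.002, 0.12, 0.04, -0.02, 45.0],
[-0.0016, 0.0003, 0.002, 0.12, 0.04, -0.02, 45.0] ]
```

servo_tool --pt "-0.002 0 0.002 0 0 0 45" --pt "-0.002 0 0.002 0 0 0 45"

```text
t: 36.38
eef_pos: [615.8, 231.8, 45.1]
tcp_rot: [3.136, -0.784, -0.001]
ft_force: [0.1, -0.2, -0.9]
opening: 0.669
```

servo_tool --pt "-0.002 0 0.002 0 0 0 45"

```text
t: 36.47
eef_pos: [616.3, 231.9, 42.8]
tcp_rot: [3.136, -0.786, -0.001]
ft_force: [-5.8, 2.4, 26.8]
opening: 0.669
```

servo_tool --pt "0 0 0 0 0 0 95" --pt "0 0 0 0 0 0 95" --pt "0 0 0 0 0 0 95" --pt "0 0 0 0 0 0 95" --pt "0 0 -0.02 0 0 0 95" --pt "0 0 -0.03 0 0 0 95" --pt "0.005 0 -0.03 0 0 0 95" --pt "0.02 0 -0.03 0 0 0 95"

```text
t: 37.13
eef_pos: [553.9, 231.5, 134.4]
tcp_rot: [3.133, -0.779, -0.0]
ft_force: [1.5, -0.7, 0.4]
opening: 0.948
```

servo_tool --pt "0.03 0 -0.02 0 0 0 95" --pt "0.03 0 -0.02 0 0 0 95" --pt "0.02 0 -0.03 0 -4 0 95" --pt "0 0.02 -0.03 0 -5 0 95" --pt "0 0.03 -0.03 0 -5 0 95" --pt "0 0.03 -0.03 0 -5 0 95" --pt "0 0.03 -0.03 0 -5 0 95" --pt "0 0.03 -0.03 0 -5 0 95"

```text
t: 37.8
eef_pos: [432.9, 82.7, 163.3]
tcp_rot: [3.104, -0.559, 0.035]
ft_force: [0.1, -0.5, -0.8]
opening: 0.951
```

Run:
```python
from h import *
st()
T=cam('top');S=cam('side')
cv2.imwrite('pics/v13.png',np.hstack([cv2.resize(T['img'][110:280,60:410],None,fx=1.3,fy=1.3,interpolation=cv2.INTER_CUBIC),cv2.resize(S['img'][110:330,145:375],None,fx=1.005,fy=1.005)[:221]]) if 0 else np.vstack([cv2.resize(T['img'][110:260,60:410],(700,300),interpolation=cv2.INTER_CUBIC),cv2.resize(S['img'][110:330,40:375],(457,300),interpolation=cv2.INTER_CUBIC) if 0 else cv2.copyMakeBorder(cv2.resize(S['img'][110:330,130:380],(340,300),interpolation=cv2.INTER_CUBIC),0,0,0,360,cv2.BORDER_CONSTANT)]))
```

```text
t 37.8 grasp [422.8  83.  179.4] z [ 0.531 -0.019 -0.847] y [ 0.015 -0.999  0.032] j [ 0.08  0.21  2.4   4.28  0.07 -2.67] F [ 0.1 -0.5 -0.8] op 0.951
```

View pics/v13.png

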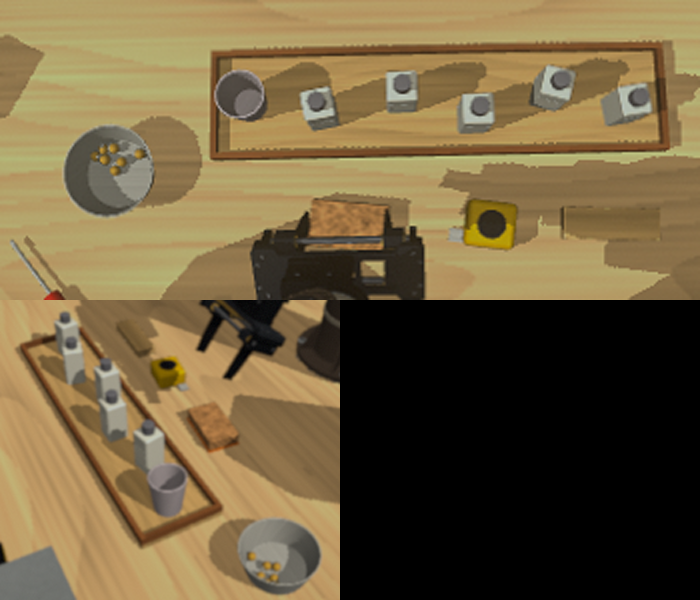

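Everything is as asked: five bottles and the empty cup stand in the rack, the knobs are in the dish, and the robot is clear. Handing in.

```bash
python3 -c "
from cell import env
print(env.state()['joints']);print(env.job_done())"
```

```text
[ 0.07447309  0.2139144   2.40181872  4.27525898  0.06538111 -2.66911326]
the job is handed in; nothing more can be done
None
```

I stood all three fallen bottles up in the rack, poured the knobs into the steel dish, and set the empty cup upright at the rack's free +y end. I handed the job in at about 38 s with no verdict reported.

**Bottles:** The one nearest the +y end was knocked about 3 cm aside during the run. I found it again in the cameras and stood it up too.

**Last pictures (top and side):** All five bottles and the cup stand upright inside the rack, and the gripper touches nothing. The sanding block, tape measure and offcut are in their original places. I counted seven knobs in the dish after the pour, and the last pictures show them still there. The cup looked empty and none were visible outside the dish.

**Checks that disagreed or came close:**
- Heights measured from the two views came out 3–10 mm low, mostly 6–9 mm, compared with the sizes given. I used the given heights for planning and felt for contact when setting each item down.
- The arm finished very near the ends of three joint ranges, with joint 4 at 4.275 of 4.28, joint 5 at 0.065 (minimum 0.06) and joint 6 at -2.669 of -2.69. All readings were inside their ranges, so I handed in from there without moving further.
- The highest wrist-force reading at the end of any move was about 35 N, when setting a bottle on the rack floor.

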